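Set the sine plate and load the sound angle gauges

ROBOT

A 6-joint arm with a two-finger parallel gripper is mounted at the origin on a cart in front of the work surface, level with it; the furniture and walls round the work are solid. World frame = base frame: x ahead of the robot, y to its left, z up, the work surface at z = 0. Lengths are in mm, angles in rad, forces in N, time in s.
With the tool pointing down it reaches from about 350 to 975 mm from the base axis. Payload 7.1 kg.
Tool frame: the origin (TCP) lies between the finger pads; the fingertips stand 19 mm ahead of it and the grasp point (between the pads) is the TCP (ctrl.tcp_to_tips is the distance from the TCP to the fingertips, in mm); z points along the fingers, y is the line along which they close (so a half turn about z gives the same grasp; the last joint's range is limited). The gripper opens to 88 mm and grips with 3 to 60 N. Pads are 20 mm wide; open, the fingers measure 115 mm over their backs; the gripper's body (75 mm by 178 mm) begins 61 mm behind the grasp point.
Start: joints at [1.172, 0.423, 1.63, -0, 1.089, -0.019], TCP at [231.677, 580.457, 241.675] pointing down, gripper open.
Joint ranges: [-3, 3], [-0.9, 2.11], [0.09, 2.58], [-1.31, 4.45], [0.11, 2.69], [-2.54, 2.54]. Speed limits (rad/s): [2.39, 2.39, 3.01, 3.14, 3.14, 3.14].

INTERFACE

Orientations are given as a rotation vector (axis times angle).
In Python, from workcell import status, optics, ctrl gives the robot as it stands. The module is installed in compiled form; this text tells all that it offers.
- The arm moves only by the shell command python3 -m inch 'ROWS'. ROWS is JSON, a list that holds one entry, the list of rows, each a list of 7 numbers: the shift along the tool's x, y, z in mm, then the turn, a rotation vector about the tool's x, y, z in rad, then the opening in per cent of the stroke, from 0 (shut) to 100 (fully open). A call has 1 to 20 rows; each row is the pose to reach, as a shift and turn from the pose commanded when the call began, along the tool's axes at that moment; what a row does not reach only later rows make up. A row lasts 1/10 s, in which the tool goes at most 50 mm and 8.59 degrees, less where a joint would pass 70% of its speed; a pose out of reach is approached as far as the arm can. A call with a gripper value outside its range is refused whole. The fingers move at their own pace and stop on an object; the grip force is fixed at half the most. Time passes only in rows, so rows that repeat a pose let the fingers close. It gives the time, the measured TCP pose, the force, the opening and the grip force at its end, in the units of the state.
- status.get_obs(): the state, without advancing time (a new reading comes with each control period).
- optics.get_image(name): name is "scene" or "top" or "wrist"; returns a dict with "frame" (480x640x3 uint8, red, green, blue), "fx", "fy", "cx", "cy" (pixels), "rvec" (rotation vector, rad) and "tvec" (3), from world to camera coordinates, as OpenCV has them; the wrist camera has in their place "hand_eye" (4x4, takes a point from camera to tool coordinates, whose origin is the TCP and whose axes are the flange's). Camera axes: x right, y down, z forward; pixel columns grow to the right and rows downward; lengths in mm; the calibration is good to about 2 mm. A picture is of the moment at which its call begins: read the wrist's pose just before it. There is no depth.
- ctrl.close_job(): hands the job in; it is judged then, once.
The state is a dict: "t": time; "qpos": joint angles; "qvel": joint speeds; "joint_torque": joint torques, N m; "ee_pos": TCP position; "orientation": TCP orientation; "ft_force": force on the tool from outside, world axes, zero at the start; "moment": the same for the moment, N m; "width": finger opening in mm; "grasp_force": force on a finger pad.
Only numpy, scipy, OpenCV 4.12 (cv2) and the standard library are available. Lean on these libraries where they do the work, as an engineer would, in place of code of your own. Each camera call takes 0.05 s, during which the arm holds its last target. There are 200 camera calls.

TASK

Set up the sine plate to check the digital angle gauges: swing its plate right back, stack every gauge block that is laid out squarely on the bright seat under the free roller (any order), then lower the plate until its roller rests on the stack, without letting it drop. Switch each angle gauge on by pressing its orange key slowly until it snaps over and stays down; a gauge whose key stays soft and never snaps goes into the red repair tray, and the ones that came on go, standing upright, onto the tilted plate along its middle with their long sides up the slope, the first hard against the stop fence and a second one close up against the first. Leave the calliper, loupe and pliers where they lie.

Things in the scene. Friction and masses are not known exactly. Their poses are not given: they have to be found in the camera images.
- sine_base: sine plate's dark steel base, fixed, 162 x 100 mm, top 18 mm high; origin on the bench under its middle, x points from the hinge towards the free end (seat and drum knob), y along the hinge, z up. The hinge axis runs along y at x = -70 mm, z = 30 mm, between two cheeks 42 mm high
- stack_seat (a point): centre of the bright ground seat (44 mm along x, 76 mm along y, 20 mm above the bench) on which the gauge blocks are stacked, axes as the base's; 125 mm from the hinge axis. The blocks' long side lies along its y
- sine_plate (a joint): angle of the hinged plate in rad: 0 lying shut with its free roller on the seat, up to 1.75 swung right back, where it leans on its stop and stays. Below about 1.35 it falls shut if let go. 0.7 kg, a slightly stiff hinge. The free roller (radius 10 mm) is 130 mm from the hinge axis, so a stack of height h holds the plate at asin(h / 130 mm)
- drum_knob (a point): centre of the black drum knob by which the plate is swung: a cylinder 20 mm across and 28 mm long, its axis and flat ends along the hinge (its y), on an 8 mm stalk 38 mm beyond the plate's free end; 186 mm from the hinge axis along the plate and 13 mm above the line of the roller centres. Turns with the plate; x along the plate away from the hinge, y along the hinge
- plate_stop (a point): point on the plate's top face at the foot of the stop fence (face to the free end, 12 mm high, at the plate's hinge end), mid-width; 6 mm to the hinge's far side and 20 mm above the hinge axis. Turns with the plate: x up the slope to the free end, y along the hinge, z square out of the plate. The plate is 84 mm wide and runs 154 mm from here
- tray_floor (a point): centre of the inner floor (4 mm above the bench) of the red repair tray, loose, 120 mm along x by 96 mm along y outside, walls 4 mm thick and 22 mm high
- calliper: sliding calliper lying on the bench, 225 mm long, a bystander
- loupe: folding loupe, 24 x 32 x 19 mm, a bystander
- flat_pliers: flat pliers with red handles, 133 mm long, a bystander
- block_12_mid (a point): steel gauge block, 70 mm (its x) x 34 mm (its y) x 12 mm thick (its z), 0.2 kg, lying flat; this point is its centre. May be absent
- block_16_mid (a point): steel gauge block, 70 mm (its x) x 34 mm (its y) x 16 mm thick (its z), 0.26 kg, lying flat; this point is its centre. May be absent
- block_20_mid (a point): steel gauge block, 70 mm (its x) x 34 mm (its y) x 20 mm thick (its z), 0.32 kg, lying flat; this point is its centre. May be absent
- gauge_1_mid (a point): digital angle gauge: dark box 64 mm long (its x, display on a long side), 36 mm thick (its y), 54 mm high, 0.18 kg, standing upright on its foot, a round orange power key on top; this point is its centre, 27 mm above its foot. May be absent
- gauge_1_cap (a point): centre of the top of gauge_1's orange key: 20 mm across, 62.5 mm above the foot, 8.5 mm proud. A sound key snaps: it stiffens to 6 or 7 N at 1.2 mm, breaks over at 2.7 mm and stays down at 5.4 mm (on). A failed key stays soft: it rises evenly to 3 N, bottoms at 5.5 mm and springs back. Which ones fail is not to be seen, only felt; all may be sound
- gauge_1_key (a joint): how far gauge_1's key is pressed, m: 0 out (off), 0.0054 snapped down (on)
- gauge_2_mid (a point): digital angle gauge, same as gauge_1 to look at; its centre. May be absent
- gauge_2_cap (a point): centre of the top of gauge_2's orange key, 62.5 mm above its foot when out
- gauge_2_key (a joint): how far gauge_2's key is pressed, m: 0 out (off), 0.0054 snapped down (on)
- gauge_3_mid (a point): digital angle gauge, same as gauge_1 to look at; its centre. May be absent
- gauge_3_cap (a point): centre of the top of gauge_3's orange key, 62.5 mm above its foot when out
- gauge_3_key (a joint): how far gauge_3's key is pressed, m: 0 out (off), 0.0054 snapped down (on)

How it is judged (in metres and radians):
On the way, in this order (a step that is already met when the one before it is completed fails the run):
1. the plate is swung right back (value of joint sine_plate above 1.45 rad), for 0.2 s.
2. all gauge blocks stand stacked squarely on the seat and the plate rests on them (x of block_12_mid in the frame of stack_seat between -0.012 and 0.012 m and y of block_12_mid in the frame of stack_seat between -0.012 and 0.012 m and angle between the y axis of each of block_12_mid, block_16_mid, block_20_mid and the x axis of sine_base, either way round below 0.2 rad and angle between each of block_12_mid, block_16_mid, block_20_mid's own z axis and vertical below 0.06 rad and x of block_16_mid in the frame of stack_seat between -0.012 and 0.012 m and y of block_16_mid in the frame of stack_seat between -0.012 and 0.012 m and x of block_20_mid in the frame of stack_seat between -0.012 and 0.012 m and y of block_20_mid in the frame of stack_seat between -0.012 and 0.012 m and value of joint sine_plate between 0.17 and 0.42 rad and velocity of joint sine_plate between -0.05 and 0.05 rad/s), for 0.3 s.
At the end, for the whole second after the job is handed in: Blocks stacked flat within 12 mm of the seat's centre, square to 0.2 rad; plate resting on them; sound gauges on (key over 3.5 mm down), upright on the plate within 20 mm of its centre line, square to 0.12 rad, the first within 5 mm of the fence, a second within 10 mm of it; soft one in the tray (all of step 2 and ((x of gauge_1_mid in the frame of plate_stop between 0.028 and 0.037 m and y of gauge_1_mid in the frame of plate_stop between -0.02 and 0.02 m and z of gauge_1_mid in the frame of plate_stop between 0.022 and 0.032 m and angle between the x axis of gauge_1_mid and the x axis of plate_stop, either way round below 0.12 rad and angle between the z axis of gauge_1_mid and the z axis of plate_stop, either way round below 0.08 rad) or (x of gauge_2_mid in the frame of plate_stop between 0.028 and 0.037 m and y of gauge_2_mid in the frame of plate_stop between -0.02 and 0.02 m and z of gauge_2_mid in the frame of plate_stop between 0.022 and 0.032 m and angle between the x axis of gauge_2_mid and the x axis of plate_stop, either way round below 0.12 rad and angle between the z axis of gauge_2_mid and the z axis of plate_stop, either way round below 0.08 rad)) and (((x of gauge_1_mid in the frame of plate_stop between 0.028 and 0.037 m and y of gauge_1_mid in the frame of plate_stop between -0.02 and 0.02 m and z of gauge_1_mid in the frame of plate_stop between 0.022 and 0.032 m and angle between the x axis of gauge_1_mid and the x axis of plate_stop, either way round below 0.12 rad and angle between the z axis of gauge_1_mid and the z axis of plate_stop, either way round below 0.08 rad) and (x of gauge_2_mid in the frame of plate_stop between 0.09 and 0.106 m and y of gauge_2_mid in the frame of plate_stop between -0.02 and 0.02 m and z of gauge_2_mid in the frame of plate_stop between 0.022 and 0.032 m and angle between the x axis of gauge_2_mid and the x axis of plate_stop, either way round below 0.12 rad and angle between the z axis of gauge_2_mid and the z axis of plate_stop, either way round below 0.08 rad)) or ((x of gauge_2_mid in the frame of plate_stop between 0.028 and 0.037 m and y of gauge_2_mid in the frame of plate_stop between -0.02 and 0.02 m and z of gauge_2_mid in the frame of plate_stop between 0.022 and 0.032 m and angle between the x axis of gauge_2_mid and the x axis of plate_stop, either way round below 0.12 rad and angle between the z axis of gauge_2_mid and the z axis of plate_stop, either way round below 0.08 rad) and (x of gauge_1_mid in the frame of plate_stop between 0.09 and 0.106 m and y of gauge_1_mid in the frame of plate_stop between -0.02 and 0.02 m and z of gauge_1_mid in the frame of plate_stop between 0.022 and 0.032 m and angle between the x axis of gauge_1_mid and the x axis of plate_stop, either way round below 0.12 rad and angle between the z axis of gauge_1_mid and the z axis of plate_stop, either way round below 0.08 rad))) and value of joint each of gauge_1_key, gauge_2_key above 0.0035 m and x of gauge_3_mid in the frame of tray_floor between -0.05 and 0.05 m and y of gauge_3_mid in the frame of tray_floor between -0.038 and 0.038 m and z of gauge_3_mid in the frame of tray_floor between 0.01 and 0.045 m); the robot touches nothing.
It fails at once if the plate is dropped (it falls faster than 3 rad/s) (velocity of joint sine_plate below -3 rad/s).
It fails at once if the calliper is moved more than 3 cm (distance of calliper from where it was at the start of the episode above 0.03 m).
It fails at once if the loupe is moved more than 3 cm (distance of loupe from where it was at the start of the episode above 0.03 m).
It fails at once if the flat pliers is moved more than 3 cm (distance of flat_pliers from where it was at the start of the episode above 0.03 m).
Of block_12, block_16, block_20 only 2 to 3 are there at a start; the rules pass over those that are not, and their reading is None.
Of gauge_1, gauge_2, gauge_3 only 2 to 3 are there at a start; the rules pass over those that are not, and their reading is None.
At some moment in a run one of gauge_1, gauge_2, gauge_3 may be knocked a few centimetres aside while the robot is not near it.
It also fails if it takes over 210 s, if anything falls off the work surface, if the arm or the gripper's body presses on something with over 40 N, if the wrist force passes 120 N, or if a joint passes its speed limit or range.

## Working session

There is one attempt and no reset: what is moved stays moved. The work goes in short steps, Python scripts to look and compute and a shell command to move; the robot and the scene stay as the last step left them, time stands still between calls to the robot, and variables do not carry over. Pictures are saved under pics/ and viewed, at most 14 in all, crops included, and the job is handed in when it is done.

```bash
mkdir -p pics
cat > h.py <<'E'
import numpy as np, cv2
from scipy.spatial.transform import Rotation as R
from workcell import status, optics, ctrl
def snap(n,f):
    o=status.get_obs(); im=optics.get_image(n)
    cv2.imwrite('pics/'+f,cv2.cvtColor(im['frame'],cv2.COLOR_RGB2BGR))
    if 'hand_eye' in im:
        T=np.eye(4);T[:3,:3]=R.from_rotvec(o['orientation']).as_matrix();T[:3,3]=o['ee_pos']
        C=T@np.array(im['hand_eye'])
    else:
        C=np.eye(4);r=R.from_rotvec(np.ravel(im['rvec'])).as_matrix();C[:3,:3]=r.T;C[:3,3]=-r.T@np.ravel(im['tvec'])
    K=np.array([im[k] for k in('fx','fy','cx','cy')],float)
    np.savez('pics/'+f[:-4],C=C,K=K); return C,K
def ray(f,u,v):
    d=np.load('pics/'+f+'.npz');C,K=d['C'],d['K']
    r=C[:3,:3]@np.array([(u-K[2])/K[0],(v-K[3])/K[1],1]);return C[:3,3],r/np.linalg.norm(r)
def atz(f,u,v,z):
    o,r=ray(f,u,v);return o+r*(z-o[2])/r[2]
def tri(*obs):
    A=np.zeros((3,3));b=np.zeros(3)
    for f,u,v in obs:
        o,r=ray(f,u,v);P=np.eye(3)-np.outer(r,r);A+=P;b+=P@o
    p=np.linalg.solve(A,b)
    res=[np.linalg.norm(np.cross(p-ray(*q)[0],ray(*q)[1])) for q in obs];return p,res
def proj(f,p):
    d=np.load('pics/'+f+'.npz');C,K=d['C'],d['K'];q=C[:3,:3].T@(np.array(p)-C[:3,3]);return q[:2]/q[2]*K[:2]+K[2:]
def to(p,rv=None):
    "row (tool shift, turn) to reach TCP p, orientation matrix"
    o=status.get_obs();M=R.from_rotvec(o['orientation'])
    s=M.inv().apply(np.array(p)-o['ee_pos']);t=(M.inv()*rv).as_rotvec() if rv is not None else np.zeros(3)
    return np.round(s,1),np.round(t,3)
E
python3 - <<'E'
from h import *
np.set_printoptions(suppress=True,precision=2)
for n in('scene','top','wrist'):
    C,K=snap(n,n+'0.png');print(n,C,K)
print(status.get_obs())
E
```

```text
scene [[ -0.65  -0.56   0.52  83.81]
 [ -0.76   0.49  -0.42 164.92]
 [ -0.02  -0.66  -0.75 714.73]
 [  0.     0.     0.     1.  ]] [442.34 442.34 320.38 239.74]
top [[  -0.31   -0.89    0.33   99.57]
 [  -0.95    0.3    -0.1   -64.02]
 [  -0.01   -0.34   -0.94 1239.12]
 [   0.      0.      0.      1.  ]] [604.29 604.29 309.53 239.29]
wrist [[  0.37   0.89   0.25 163.74]
 [  0.93  -0.36  -0.1  609.29]
 [ -0.     0.27  -0.96 384.67]
 [  0.     0.     0.     1.  ]] [361.74 361.74 320.55 232.23]
{'t': 0.15, 'qpos': array([ 1.17,  0.42,  1.63,  0.  ,  1.09, -0.02]), 'qvel': array([ 0., -0., -0., -0.,  0.,  0.]), 'joint_torque': array([ -0.  , -54.5 , -27.39,   0.06,   0.02,  -0.  ]), 'ee_pos': array([231.53, 580.09, 241.08]), 'orientation': array([-0.59, -3.08,  0.  ]), 'ft_force': array([0.11, 0.5 , 0.12]), 'moment': array([ 0.02,  0.03, -0.01]), 'grasp_force': 0.0, 'width': 87.78541988955581}
```

View pics/top0.png

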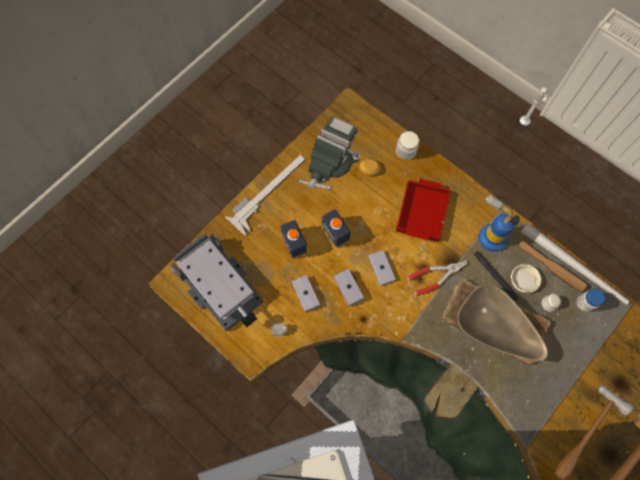

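View pics/scene0.png

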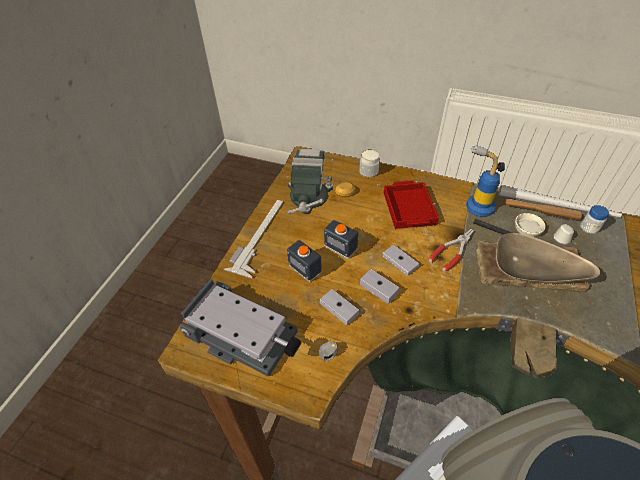

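The top view shows the sine plate at about (215,280), two gauges with keys at (293,234) and (336,224), blocks at (305,293), (348,288) and (381,268), and the tray at (425,210). The loupe is next to the knob at (280,328).

Run:
```python
import cv2
a=cv2.imread('pics/top0.png')[165:345,160:400];cv2.imwrite('pics/topc.png',cv2.resize(a,None,fx=3.333,fy=3.333,interpolation=cv2.INTER_CUBIC))
a=cv2.imread('pics/scene0.png')[205:380,175:420];cv2.imwrite('pics/scenec.png',cv2.resize(a,None,fx=3.2,fy=3.2,interpolation=cv2.INTER_CUBIC))
```

```text
(no output)
```

View pics/topc.png

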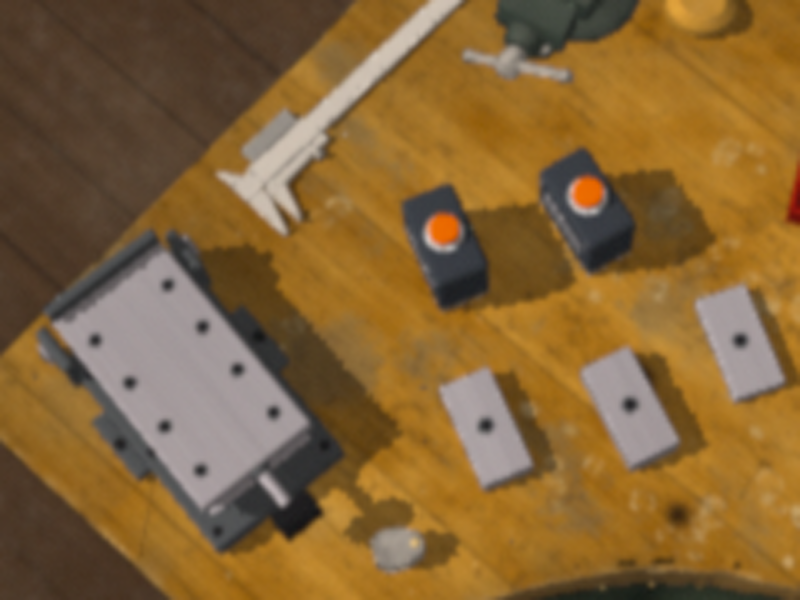

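View pics/scenec.png

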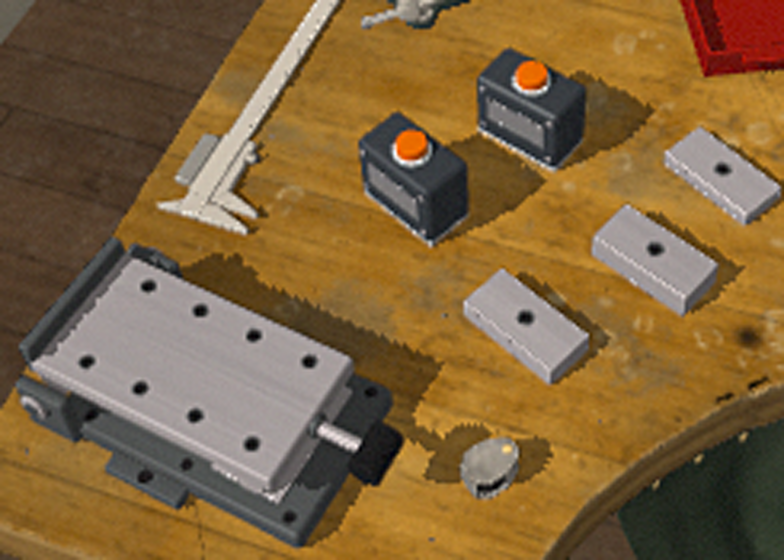

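```bash
cat >> h.py <<'E'
np.set_printoptions(suppress=True,precision=2)
E
python3 - <<'E'
from h import *
T=lambda u,v:('top0',160+(u+.5)/3.3333-.5,165+(v+.5)/3.3333-.5)
S=lambda u,v:('scene0',175+(u+.5)/3.2-.5,205+(v+.5)/3.2-.5)
P={}
for n,t,s in [('A',(486,425),(525,317)),('B',(630,404),(655,248)),('C',(740,340),(722,168)),('cap1',(443,229),(411,143)),('cap2',(587,192),(532,74)),
 ('pl FL',(308,425),(355,357)),('pl FB',(207,508),(265,487)),('pl H1',(160,250),(140,258)),('pl H2',(52,322),(35,360)),
 ('hole1',(168,286),(149,286)),('hole2',(202,327),(200,311)),('hole3',(237,369),(254,336)),('hole4',(273,412),(309,361)),
 ('hole5',(95,340),(87,362)),('hole6',(130,383),(140,388)),('hole7',(165,427),(195,416)),('hole8',(200,470),(252,443)),('knob',(293,512),(380,450)),('loupe',(397,548),(490,467))]:
    p,r=tri(T(*t),S(*s));P[n]=p;print(n,p,np.array(r))
for a,b in(('hole1','hole4'),('hole5','hole8'),('hole1','hole5'),('hole4','hole8')):
    d=P[b]-P[a];print(a,b,d,np.linalg.norm(d),np.degrees(np.arctan2(d[1],d[0])))
print(np.mean([P['hole%d'%i] for i in range(1,9)],0))
# block long edges from top view
for n,a,b,z in(('A',(441,391),(487,488),16),('A',(487,369),(531,463),16),('B',(582,376),(632,467),16),('B',(630,348),(678,440),16),('C',(697,300),(740,400),16),('C',(743,286),(785,380),16),
  ('g1',(404,203),(440,285),54),('g1',(452,187),(487,265),54),('g2',(540,183),(590,254),54),('g2',(585,150),(633,222),54)):
    d=atz(*T(*b),z)-atz(*T(*a),z);print(n,np.linalg.norm(d),np.degrees(np.arctan2(d[1],d[0])))
for u,v in((403,187),(448,187),(440,240),(403,240)): print(atz('top0',u,v,4))
E
```

```text
A [ 420.73 -147.64   16.59] [0.4 0.4]
B [ 403.79 -237.13   21.51] [0.26 0.26]
C [ 423.7  -318.77   13.33] [0.41 0.41]
cap1 [ 537.09 -158.36   62.35] [0.16 0.16]
cap2 [ 532.25 -252.14   61.29] [0.17 0.17]
pl FL [443.41 -42.97  56.72] [0.57 0.57]
pl FB [420.92  32.1   35.7 ] [1.96 1.96]
pl H1 [580.22  11.48  54.9 ] [3. 3.]
pl H2 [557.56  89.15  54.31] [0.53 0.53]
hole1 [558.7  15.4  53. ] [0.24 0.24]
hole2 [526.64   2.39  51.17] [0.18 0.18]
hole3 [493.5  -11.06  50.89] [0.06 0.06]
hole4 [460.06 -24.49  51.57] [0.08 0.08]
hole5 [539.2   67.48  51.56] [0.06 0.06]
hole6 [505.5   54.03  52.26] [0.37 0.37]
hole7 [471.87  40.85  52.03] [0.43 0.43]
hole8 [438.76  27.39  52.9 ] [0.13 0.13]
knob [394.87 -19.95  50.98] [2.07 2.07]
loupe [365.25 -71.89   8.73] [0.02 0.02]
hole1 hole4 [-98.64 -39.89  -1.42] 106.40754134452345 -157.9794672020647
hole5 hole8 [-100.44  -40.09    1.34] 108.14919543453867 -158.24098558334754
hole1 hole5 [-19.5   52.08  -1.44] 55.625023039598496 110.52447315596466
hole4 hole8 [-21.3   51.88   1.32] 56.09738941223483 112.31678760734104
[499.28  21.5   51.92]
A 68.97318611354657 -173.2276501696872
A 66.98360181567182 -173.967885268807
B 66.28537558813538 -171.08191055697046
B 66.65478348988023 -172.8021597579244
C 70.8998498438054 -177.7782202376027
C 67.1918515396124 -177.43366521608937
g1 59.69512989046772 -175.22107791571062
g1 57.134376759773716 -175.24693981792342
g2 57.139506947495306 -165.42447817481
g2 57.41936105187913 -167.3369780246882
[ 586.16 -432.18    4.  ]
[ 554.2  -527.74    4.  ]
[ 442.62 -462.26    4.  ]
[ 467.98 -386.16    4.  ]
```

```bash
cat >> h.py <<'E'
H=np.radians(-158.2); bx=np.array([np.cos(H),np.sin(H),0]); by=np.array([-bx[1],bx[0],0]); O=np.array([500.2,21.9,0])
base=lambda x,y,z:O+x*bx+y*by+np.array([0,0,z])
def down(a):
    "tool pointing down, closing line (tool y) at world angle a (deg); choose nearest half turn, printed turn about tool z"
    o=status.get_obs();M=R.from_rotvec(o['orientation']).as_matrix()
    best=[]
    for k in(0,180):
        y=np.array([np.cos(np.radians(a+k)),np.sin(np.radians(a+k)),0]);z=np.array([0,0,-1.]);x=np.cross(y,z)
        Q=R.from_matrix(np.c_[x,y,z]);best.append(((R.from_matrix(M).inv()*Q).magnitude(),k,Q))
    return [b[2] for b in sorted(best,key=lambda b:b[0])]
def ob():
    o=status.get_obs();M=R.from_rotvec(o['orientation']).as_matrix()
    print('t',o['t'],'q',o['qpos'],'p',np.array(o['ee_pos']),'M',M.round(3).tolist(),'F',np.array(o['ft_force']),'w',o['width'],'g',o['grasp_force'])
E
python3 - <<'E'
from h import *
ob()
print(base(116,0,43))
for Q in down(np.degrees(np.arctan2(by[1],by[0]))): print(to(base(116,0,150),Q))
E
```

```text
t 0.15 q [ 1.17  0.42  1.63  0.    1.09 -0.02] p [231.53 580.09 241.08] M [[-0.929, 0.371, -0.0], [0.371, 0.929, -0.001], [0.0, -0.001, -1.0]] F [0.11 0.5  0.12] w 87.78541988955581 g 0.0
[392.5  -21.18  43.  ]
(array([-372.4, -498.6,   91.7]), array([-0.  , -0.  , -0.76]))
(array([-372.4, -498.6,   91.7]), array([-0.  ,  0.  ,  2.38]))
```

```bash
python3 -m inch '[[[-372,-498,40,0,0,2.38,80],[-372,-498,40,0,0,2.38,80],[-372,-498,40,0,0,2.38,80],[-372,-498,40,0,0,2.38,80],[-372,-498,40,0,0,2.38,80],[-372,-498,40,0,0,2.38,80],[-372,-498,40,0,0,2.38,80],[-372,-498,40,0,0,2.38,80],[-372,-498,40,0,0,2.38,80],[-372,-498,40,0,0,2.38,80],[-372,-498,40,0,0,2.38,80],[-372,-498,40,0,0,2.38,80],[-372,-498,40,0,0,2.38,80],[-372,-498,40,0,0,2.38,80],[-372,-498,40,0,0,2.38,80],[-372,-498,40,0,0,2.38,80],[-372,-498,40,0,0,2.38,80],[-372,-498,40,0,0,2.38,80],[-372,-498,40,0,0,2.38,80],[-372,-498,40,0,0,2.38,80]]]'
python3 - <<'E'
from h import *
ob(); snap('wrist','w1.png')
print('knob',proj('w1',base(116,0,43)),'seat',proj('w1',base(55,0,50)),down(np.degrees(H)+90)[0].as_rotvec())
print(to(base(116,0,150),down(np.degrees(H)+90)[0]))
E
```

```text
t: 2.15
ee_pos: [392.5, -19.9, 201.7]
orientation: [-3.084, -0.599, 0.0]
ft_force: [0.2, 0.1, 0.1]
width: 70.2
grasp_force: 0.0
t 2.15 q [-0.08  0.14  2.15 -0.    0.85  1.11] p [392.51 -19.86 201.68] M [[0.927, 0.374, -0.0], [0.374, -0.927, -0.0], [-0.0, -0.0, -1.0]] F [0.17 0.11 0.13] w 70.19342176094557 g 0.0
knob [323.48 222.18] seat [323.96 150.03] [3.08 0.59 0.  ]
(array([-0.5,  1.2, 51.7]), array([ 0., -0.,  0.]))
```

View pics/w1.png

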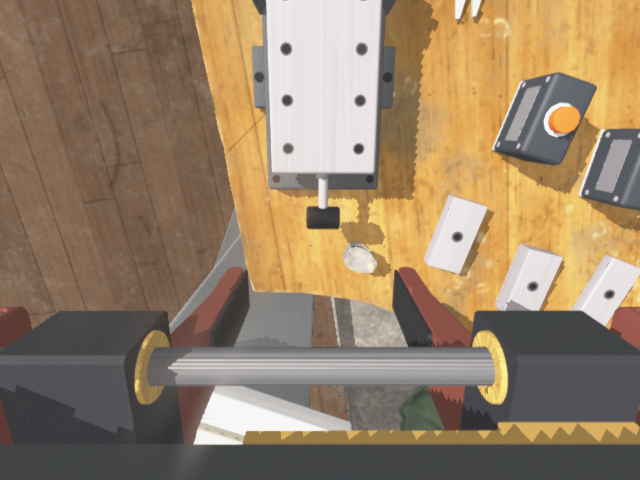

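```bash
python3 -m inch '[[[1.5,0.5,80,0,0,0,70],[1.5,0.5,120,0,0,0,70],[1.5,0.5,140,0,0,0,70],[1.5,0.5,158,0,0,0,70],[1.5,0.5,158,0,0,0,70],[1.5,0.5,158,0,0,0,20],[1.5,0.5,158,0,0,0,20],[1.5,0.5,158,0,0,0,20],[1.5,0.5,158,0,0,0,20],[1.5,0.5,158,0,0,0,20],[1.5,0.5,158,0,0,0,20]]]'
python3 - <<'E'
from h import *
ob()
p0=np.array(status.get_obs()['ee_pos'])
hx=186;r0=np.array([186,13.])
for th in np.arange(0,1.76,.1):
    c,s=np.cos(th),np.sin(th);x=186*c-13*s-186;z=186*s+13*c-13
    print(round(th,2),'tool', round(-x,1),round(-z,1))
E
```

```text
t: 3.3
ee_pos: [395.1, -20.6, 44.5]
orientation: [3.083, 0.596, 0.004]
ft_force: [-0.6, -8.9, 6.6]
width: 28.0
grasp_force: 30.0
t 3.3 q [-0.08  0.49  2.23 -0.    0.42  1.11] p [395.14 -20.62  44.51] M [[0.928, 0.373, 0.002], [0.373, -0.928, -0.001], [0.002, 0.002, -1.0]] F [-0.58 -8.89  6.65] w 27.97357032949265 g 30.000936090946198
0.0 tool -0.0 -0.0
0.1 tool 2.2 -18.5
0.2 tool 6.3 -36.7
0.3 tool 12.1 -54.4
0.4 tool 19.7 -71.4
0.5 tool 29.0 -87.6
0.6 tool 39.8 -102.8
0.7 tool 52.1 -116.8
0.8 tool 65.7 -129.5
0.9 tool 80.6 -140.8
1.0 tool 96.4 -150.5
1.1 tool 113.2 -158.7
1.2 tool 130.7 -165.1
1.3 tool 148.8 -169.7
1.4 tool 167.2 -172.5
1.5 tool 185.8 -173.5
1.6 tool 204.4 -172.5
1.7 tool 222.9 -169.8
```

```bash
python3 -m inch '[[[2,1,-18.5,0,0,0,20],[6,1,-36.5,0,0,0,20],[12,1,-54.5,0,0,0,20],[19.5,1,-71.5,0,0,0,20],[29,1,-87.5,0,0,0,20],[40,1,-103,0,0,0,20],[52,1,-117,0,0,0,20],[65.5,1,-129.5,0,0,0,20],[80.5,1,-141,0,0,0,20],[96.5,1,-150.5,0,0,0,20],[113,1,-158.5,0,0,0,20],[130.5,1,-165,0,0,0,20],[149,1,-169.5,0,0,0,20],[167,1,-172.5,0,0,0,20],[186,1,-173.5,0,0,0,20],[204,1,-172.5,0,0,0,20],[216,1,-171,0,0,0,20],[219,1,-170.5,0,0,0,20],[219,1,-170.5,0,0,0,20]]]'
python3 - <<'E'
from h import *
ob()
E
```

```text
t: 5.2
ee_pos: [599.4, 60.9, 215.9]
orientation: [3.084, 0.597, 0.006]
ft_force: [0.4, -0.2, 7.1]
width: 28.0
grasp_force: 30.0
t 5.2 q [ 0.08  0.42  1.7  -0.    1.02  1.27] p [599.41  60.95 215.85] M [[0.928, 0.373, 0.004], [0.373, -0.928, -0.0], [0.003, 0.001, -1.0]] F [ 0.36 -0.21  7.07] w 27.978433292945084 g 30.00142514705658
```

```bash
python3 -m inch '[[[0,0,0,0,0,0,70],[0,0,0,0,0,0,70],[0,0,0,0,0,0,70],[0,0,0,0,0,0,70],[0,0,-40,0,0,0,70],[0,0,-64,0,0,0,70],[-198,209,-64,0,0,0,70],[-198,209,-64,0,0,0,70],[-198,209,-64,0,0,0,70],[-198,209,-64,0,0,0,70],[-198,209,-64,0,0,0,70],[-198,209,-64,0,0,0,70],[-198,209,-64,0,0,0,70],[-198,209,-64,0,0,0,70]]]'
python3 - <<'E'
from h import *
ob(); snap('wrist','w2.png'); snap('scene','scene1.png');snap('top','top1.png')
for p in((420.73,-147.64,16.59),(403.79,-237.13,20),(423.7,-318.8,13.3),(537,-158.4,62.4),(532.3,-252.1,61.5),base(55,0,20)):print(proj('w2',p))
E
```

```text
t: 6.6
ee_pos: [491.5, -207.5, 278.1]
orientation: [-3.085, -0.592, -0.0]
ft_force: [0.0, -0.6, 0.2]
width: 61.2
grasp_force: 0.0
t 6.6 q [-0.42  0.25  1.8   0.    1.1   0.77] p [ 491.49 -207.47  278.13] M [[0.929, 0.37, 0.0], [0.37, -0.929, 0.0], [0.0, -0.0, -1.0]] F [ 0.01 -0.6   0.21] w 61.21683329485324 g 0.0
[251.65 236.68]
[317.57 276.78]
[385.81 283.62]
[292.3 146.8]
[378.55 186.92]
[130.64 166.14]
```

View pics/w2.png

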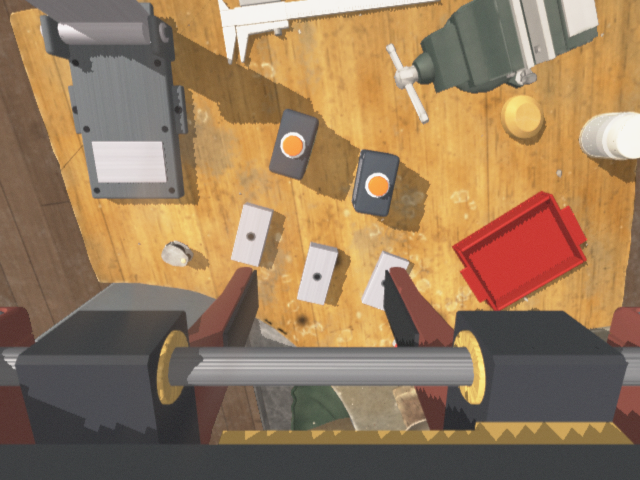

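```bash
cat > m.py <<'E'
from h import *
def quads(f,pts,rad=60,zs=None,sat=45,val=130):
    im=cv2.imread('pics/'+f+'.png');hsv=cv2.cvtColor(im,cv2.COLOR_BGR2HSV)
    m=((hsv[...,1]<sat)&(hsv[...,2]>val)).astype(np.uint8)
    m=cv2.morphologyEx(m,cv2.MORPH_OPEN,np.ones((3,3)));m=cv2.morphologyEx(m,cv2.MORPH_CLOSE,np.ones((5,5)))
    n,l,s,c=cv2.connectedComponentsWithStats(m)
    for (name,p) in pts:
        u=proj(f,p);k=[i for i in range(1,n) if s[i,4]>80]
        i=min(k,key=lambda i:np.hypot(*(c[i]-u)))
        cs=cv2.findContours((l==i).astype(np.uint8),0,cv2.CHAIN_APPROX_NONE)[0][0][:,0]
        w=np.array([atz(f,a,b,p[2])[:2] for a,b in cs],np.float32)
        (cx,cy),(a,b),g=cv2.minAreaRect(w)
        if a<b:a,b,g=b,a,g+90
        print(f,name,'pred',u,'found',c[i],'ctr',round(cx,1),round(cy,1),'size',round(a,1),round(b,1),'long ang',round((g+90)%180-90,1))
E
python3 - <<'E'
from m import *
P=[('seat',base(55,0,20)),('A',np.array([420.7,-147.6,16])),('B',np.array([403.8,-237.1,20])),('C',np.array([423.7,-318.8,12]))]
for f in('w2','top1','scene1'):quads(f,P)
print(np.degrees(H)+90)
E
```

```text
w2 seat pred [130.64 166.14] found [116.22 128.32] ctr 479.4 21.8 size 149.8 87.3 long ang 32.3
w2 A pred [251.7  236.55] found [251.42 234.05] ctr 422.5 -146.5 size 72.1 34.2 long ang 5.6
w2 B pred [317.55 276.76] found [317.18 273.08] ctr 406.8 -235.2 size 74.2 34.2 long ang 7.9
w2 C pred [385.63 283.19] found [380.86 279.2 ] ctr 425.2 -315.8 size 71.3 35.7 long ang 0.3
top1 seat pred [232.7  300.96] found [283.07 241.7 ] ctr 551.1 -159.8 size 453.6 268.0 long ang -36.3
top1 A pred [305.3  292.11] found [283.07 241.7 ] ctr 552.6 -160.1 size 455.1 268.9 long ang -36.3
top1 B pred [348.52 285.96] found [283.07 241.7 ] ctr 551.1 -159.8 size 453.6 268.0 long ang -36.3
top1 C pred [381.47 266.69] found [283.07 241.7 ] ctr 554.0 -160.5 size 456.6 269.7 long ang -36.3
scene1 seat pred [264.82 339.51] found [254.5  348.82] ctr 444.6 27.1 size 44.7 29.6 long ang -5.7
scene1 A pred [338.91 304.  ] found [309.98 234.12] ctr 593.5 -222.0 size 94.1 15.6 long ang -34.6
scene1 B pred [379.39 282.68] found [437.53 291.66] ctr 318.6 -305.0 size 39.6 39.0 long ang 57.6
scene1 C pred [400.4  257.64] found [432.21 255.49] ctr 387.6 -375.3 size 47.8 29.2 long ang -40.5
-68.19999999999999
```

Run:
```python
import cv2,numpy as np
z=lambda f,x,y,w,h:cv2.resize(cv2.imread('pics/'+f+'.png')[y:y+h,x:x+w],(w*4,h*4),interpolation=cv2.INTER_CUBIC)
a=z('w2',80,125,100,75);b=z('top1',185,260,100,75);c=z('scene1',215,300,100,75);d=z('top1',290,245,100,75)
cv2.imwrite('pics/quad.png',np.vstack([np.hstack([a,b]),np.hstack([c,d])]))
```

```text
(no output)
```

View pics/quad.png

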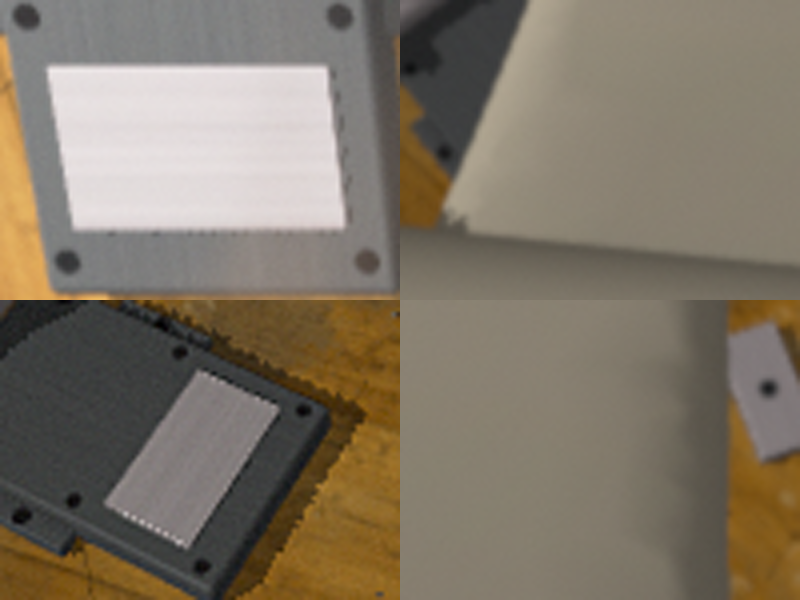

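Run:
```python
from m import *
g=lambda x,y:lambda u,v:(x+(u+.5)/4-.5,y+(v+.5)/4-.5)
W=g(80,125);S=g(215,300)
c=[]
# order: hinge/+y.., correspondence: w2 right = world -y side
for w,s in(((48,66),(106,203)),((327,66),(200,70)),((346,229),(279,108)),((73,229),(186,247))):
    p,r=tri(('w2',*W(*w)),('scene1',*S(*s)));q=atz('w2',*W(*w),20);q2=atz('scene1',*S(*s),20);c.append((p,q,q2));print(p,r,q,q2)
c=np.array(c);print(c.mean(0));
for k in range(3):
    d=c[1,k]-c[0,k]+c[2,k]-c[3,k];print(np.degrees(np.arctan2(d[1],d[0])),np.linalg.norm(d)/2); d=c[0,k]-c[3,k]+c[1,k]-c[2,k];print(np.degrees(np.arctan2(d[1],d[0])),np.linalg.norm(d)/2)
print(base(55,0,20))
# blocks by scene0/top0 holes vs w2
P=[('A',np.array([420.7,-147.6,16])),('B',np.array([403.8,-237.1,20])),('C',np.array([423.7,-318.8,12]))]
for f in('top0','scene0'):quads(f,P,sat=60,val=100)
for n,h in(('A',[('w2',251,237),('top0',305.5,292.1),('scene0',338.8,303.9)]),('B',[('w2',317,276.5),('top0',348.7,285.9),('scene0',379.4,282.2)])):print(n,tri(*h))
# gauges: caps
for n,h in(('cap1',[('w2',293,146.5),('top0',292.6,233.4),('scene0',303.2,249.4)]),('cap2',[('w2',378,186.5),('top0',335.8,222.3),('scene0',341,227.9)])):print(n,tri(*h))
```

```text
[459.27  45.51  20.9 ] [np.float64(1.0568194564168722), np.float64(1.0568194564169786)] [459.69  46.91  20.  ] [458.93  44.65  20.  ]
[487.   -23.94  20.53] [np.float64(1.0191717284306883), np.float64(1.0191717284305735)] [487.53 -22.91  20.  ] [486.55 -24.79  20.  ]
[446.89 -39.7   20.78] [np.float64(0.2282875003299087), np.float64(0.22828750032988915)] [446.8  -39.24  20.  ] [447.14 -40.1   20.  ]
[419.06  30.53  21.06] [np.float64(0.06868137687050811), np.float64(0.06868137687047784)] [418.73  31.14  20.  ] [419.52  30.27  20.  ]
[[453.06   3.1   20.81]
 [453.19   3.97  20.  ]
 [453.03   2.51  20.  ]]
-68.3110580381087 75.15918652766307
20.94348156759745 43.00414853827138
-68.25440380996598 75.4669692467807
21.457078192114135 43.88361482476416
-68.44082508650854 75.16423748513506
20.63439023272479 42.1061561746674
[449.13   1.47  20.  ]
top0 A pred [305.3  292.11] found [305.45 292.99] ctr 419.1 -147.4 size 70.7 34.9 long ang 5.7
top0 B pred [348.52 285.96] found [348.48 286.99] ctr 402.1 -236.4 size 70.5 36.1 long ang 6.7
top0 C pred [381.47 266.69] found [381.56 267.57] ctr 422.
[... 184 characters left out ...]
] ctr 401.4 -232.0 size 71.7 44.3 long ang 7.1
scene0 C pred [400.4  257.64] found [399.95 259.1 ] ctr 422.5 -315.0 size 70.7 41.0 long ang 1.0
A (array([ 420.35, -147.38,   17.15]), [np.float64(0.2794912518022585), np.float64(0.5487405625690405), np.float64(0.3087865236761072)])
B (array([ 403.93, -236.96,   20.94]), [np.float64(0.7620240341288514), np.float64(0.5517468089335785), np.float64(0.3829350683931854)])
cap1 (array([ 537.39, -158.74,   61.46]), [np.float64(0.1600602621451806), np.float64(0.27028914620083244), np.float64(0.17652597914114151)])
cap2 (array([ 532.28, -252.05,   60.82]), [np.float64(0.5023173116875136), np.float64(0.18840940640210266), np.float64(0.4389343264522065)])
```

```bash
sed -i 's/np.radians(-158.2)/np.radians(-158.3)/; s/500.2,21.9,0/504.2,23.4,0/' h.py
python3 - <<'E'
from h import *
print('pliers',[atz('top0',u,v,8) for u,v in((410,275),(418,292),(465,265))], base(55,0,20))
for Q in down(97.0): print(to((404,-237,120),Q),to((404,-237,22),Q))
E
```

```text
pliers [array([ 388.38, -370.48,    8.  ]), array([ 348.43, -372.73,    8.  ]), array([ 372.15, -489.66,    8.  ])] [453.1    3.06  20.  ]
(array([-93.5,  -4.1, 158.1]), array([-0.  , -0.  ,  0.26])) (array([-93.5,  -4.1, 256.1]), array([-0.  , -0.  ,  0.26]))
(array([-93.5,  -4.1, 158.1]), array([ 0.  , -0.  , -2.88])) (array([-93.5,  -4.1, 256.1]), array([ 0.  , -0.  , -2.88]))
```

```bash
python3 -m inch '[[[-93.5,-4,120,0,0,-2.88,68],[-93.5,-4,120,0,0,-2.88,68],[-93.5,-4,120,0,0,-2.88,68],[-93.5,-4,120,0,0,-2.88,68],[-93.5,-4,120,0,0,-2.88,68],[-93.5,-4,120,0,0,-2.88,68],[-93.5,-4,120,0,0,-2.88,68],[-93.5,-4,120,0,0,-2.88,68],[-93.5,-4,120,0,0,-2.88,68],[-93.5,-4,120,0,0,-2.88,68],[-93.5,-4,120,0,0,-2.88,68],[-93.5,-4,120,0,0,-2.88,68],[-93.5,-4,120,0,0,-2.88,68],[-93.5,-4,120,0,0,-2.88,68],[-93.5,-4,120,0,0,-2.88,68],[-93.5,-4,120,0,0,-2.88,68],[-93.5,-4,120,0,0,-2.88,68],[-93.5,-4,120,0,0,-2.88,68],[-93.5,-4,120,0,0,-2.88,68],[-93.5,-4,120,0,0,-2.88,68]]]'
python3 - <<'E'
from h import *
ob();print(to((404,-237,22),down(97.)[0]))
E
```

```text
t: 8.75
ee_pos: [404.3, -237.1, 158.2]
orientation: [-0.196, 3.135, -0.0]
ft_force: [-0.5, 0.1, -0.6]
width: 59.8
grasp_force: 0.0
t 8.75 q [-0.56  0.32  2.03  0.    0.79 -2.25] p [ 404.32 -237.07  158.2 ] M [[-0.992, -0.125, 0.0], [-0.125, 0.992, 0.0], [-0.0, -0.0, -1.0]] F [-0.55  0.13 -0.61] w 59.83167347313043 g 0.0
(array([  0.3,   0.1, 136.2]), array([-0.,  0.,  0.]))
```

```bash
python3 -m inch '[[[0,0,50,0,0,0,68],[0,0,100,0,0,0,68],[0,0,125,0,0,0,68],[0,0,136,0,0,0,68],[0,0,136,0,0,0,68],[0,0,136,0,0,0,20],[0,0,136,0,0,0,20],[0,0,136,0,0,0,20],[0,0,136,0,0,0,20],[0,0,136,0,0,0,20],[0,0,136,0,0,0,20],[0,0,110,0,0,0,20],[0,0,70,0,0,0,20],[0,0,36,0,0,0,20],[0,0,36,0,0,0,20]]]'
python3 - <<'E'
from h import *
ob();print(to(base(55,0,110),down(21.7)[0]))
E
```

```text
t: 10.25
ee_pos: [405.7, -239.4, 125.9]
orientation: [-0.188, 3.13, -0.007]
ft_force: [1.0, -0.4, -3.0]
width: 33.7
grasp_force: 30.0
t 10.25 q [-0.56  0.38  2.05 -0.    0.7  -2.25] p [ 405.7  -239.42  125.87] M [[-0.993, -0.12, 0.006], [-0.12, 0.993, -0.004], [-0.006, -0.005, -1.0]] F [ 1.02 -0.43 -3.02] w 33.733537897634115 g 29.95765596628189
(array([-76. , 235.1,  15.2]), array([-0.  ,  0.01,  1.31]))
```

```bash
python3 -m inch '[[[-76,235,12,0,0,1.31,20],[-76,235,12,0,0,1.31,20],[-76,235,12,0,0,1.31,20],[-76,235,12,0,0,1.31,20],[-76,235,12,0,0,1.31,20],[-76,235,12,0,0,1.31,20],[-76,235,12,0,0,1.31,20],[-76,235,12,0,0,1.31,20],[-76,235,12,0,0,1.31,20],[-76,235,12,0,0,1.31,20],[-76,235,12,0,0,1.31,20],[-76,235,12,0,0,1.31,20]]]'
python3 - <<'E'
from h import *
ob();print(to(base(55,0,42),down(21.7)[0]))
E
```

```text
t: 11.45
ee_pos: [450.2, 4.4, 109.4]
orientation: [-1.757, -2.603, 0.001]
ft_force: [0.6, 1.2, -2.1]
width: 33.5
grasp_force: 30.0
t 11.45 q [-0.02  0.4   2.09 -0.    0.66 -0.4 ] p [450.23   4.36 109.4 ] M [[-0.374, 0.927, -0.001], [0.927, 0.374, 0.0], [0.001, -0.001, -1.0]] F [ 0.64  1.18 -2.05] w 33.52987907260872 g 29.95784282684326
(array([-2.3,  2.3, 67.4]), array([-0.  , -0.  ,  0.01]))
```

```bash
python3 -m inch '[[[-2.3,2.3,40,0,0,0.01,20],[-2.3,2.3,58,0,0,0.01,20],[-2.3,2.3,64,0,0,0.01,20],[-2.3,2.3,66,0,0,0.01,20],[-2.3,2.3,67,0,0,0.01,20],[-2.3,2.3,67,0,0,0.01,20]]]'
python3 - <<'E'
from h import *
ob();print(to(base(55,0,42),down(21.7)[0]))
E
```

```text
t: 12.05
ee_pos: [454.4, 3.1, 43.8]
orientation: [1.773, 2.592, 0.001]
ft_force: [-0.6, -0.3, -3.6]
width: 33.5
grasp_force: 30.0
t 12.05 q [-0.02  0.54  2.1  -0.    0.5  -0.39] p [454.41   3.06  43.83] M [[-0.363, 0.932, 0.001], [0.932, 0.363, -0.0], [-0.001, 0.001, -1.0]] F [-0.58 -0.34 -3.65] w 33.51827308837782 g 29.95775431394577
(array([ 0.5, -1.2,  1.8]), array([ 0.  ,  0.  , -0.01]))
```

```bash
python3 -m inch '[[[0.3,-1,2,0,0,0,20],[0.3,-1,2.5,0,0,0,20],[0.3,-1,2.5,0,0,0,68],[0.3,-1,2.5,0,0,0,68],[0.3,-1,2.5,0,0,0,68],[0.3,-1,2.5,0,0,0,68],[0,0,-30,0,0,0,68],[0,0,-75,0,0,0,68],[-128,-85,-75,0,0,-1.29,68],[-128,-85,-75,0,0,-1.29,68],[-128,-85,-75,0,0,-1.29,68],[-128,-85,-75,0,0,-1.29,68],[-128,-85,-75,0,0,-1.29,68],[-128,-85,-75,0,0,-1.29,68],[-128,-85,-75,0,0,-1.29,68],[-128,-85,-75,0,0,-1.29,68],[-128,-85,-75,0,0,-1.29,68],[-128,-85,-75,0,0,-1.29,68],[-128,-85,-75,0,0,-1.29,68]]]'
python3 - <<'E'
from h import *
ob();print(to((420.5,-147.4,21),down(95.6)[0]));snap('wrist','w3.png')
E
```

```text
t: 13.95
ee_pos: [421.0, -147.0, 118.1]
orientation: [0.136, -3.138, -0.0]
ft_force: [0.5, 0.7, 0.5]
width: 59.4
grasp_force: 0.0
t 13.95 q [-0.36  0.37  2.1   0.    0.67 -2.02] p [ 420.96 -146.99  118.09] M [[-0.996, -0.087, -0.0], [-0.087, 0.996, 0.0], [0.0, 0.0, -1.0]] F [0.55 0.73 0.45] w 59.424958953099754 g 0.0
(array([ 0.5, -0.4, 97.1]), array([ 0.  , -0.  , -0.01]))
```

```bash
python3 -m inch '[[[0.5,-0.4,50,0,0,0,68],[0.5,-0.4,85,0,0,0,68],[0.5,-0.4,97,0,0,0,68],[0.5,-0.4,97,0,0,0,68],[0.5,-0.4,97,0,0,0,20],[0.5,-0.4,97,0,0,0,20],[0.5,-0.4,97,0,0,0,20],[0.5,-0.4,97,0,0,0,20],[0.5,-0.4,97,0,0,0,20],[0.5,-0.4,60,0,0,0,20],[0.5,-0.4,10,0,0,0,20],[-45,147,0,0,0,1.28,20],[-45,147,0,0,0,1.28,20],[-45,147,0,0,0,1.28,20],[-45,147,0,0,0,1.28,20],[-45,147,0,0,0,1.28,20],[-45,147,0,0,0,1.28,20],[-45,147,0,0,0,1.28,20],[-45,147,0,0,0,1.28,20],[-45,147,0,0,0,1.28,20]]]'; python3 -m inch '[[[0,0,0,0,0,0,20],[0,0,0,0,0,0,20]]]'
python3 - <<'E'
from h import *
ob();print(to(base(55,0,61),down(21.7)[0]))
E
```

```text
t: 16.0
ee_pos: [452.1, 3.5, 117.9]
orientation: [-1.765, -2.598, 0.001]
ft_force: [-0.3, 0.0, -2.9]
width: 33.4
grasp_force: 30.0
t: 16.2
ee_pos: [452.3, 3.4, 118.0]
orientation: [-1.752, -2.607, 0.001]
ft_force: [-0.2, 0.3, -2.4]
width: 33.6
grasp_force: 30.0
t 16.2 q [-0.02  0.38  2.08 -0.    0.68 -0.41] p [452.3    3.44 118.03] M [[-0.378, 0.926, -0.001], [0.926, 0.378, -0.0], [0.0, -0.001, -1.0]] F [-0.18  0.28 -2.36] w 33.5847390735651 g 29.987794160842896
(array([-0.7,  0.6, 57. ]), array([-0.  , -0.  ,  0.01]))
```

```bash
python3 -m inch '[[[-0.7,0.6,40,0,0,0.01,20],[-0.7,0.6,54,0,0,0.01,20],[-0.7,0.6,57,0,0,0.01,20],[-0.7,0.6,58,0,0,0.01,20],[-0.7,0.6,58,0,0,0.01,20]]]';  python3 -m inch '[[[0,0,0,0,0,0,68],[0,0,0,0,0,0,68],[0,0,0,0,0,0,68],[0,0,0,0,0,0,68],[0,0,-35,0,0,0,68],[0,0,-60,0,0,0,68],[-287,-148.5,-60,0,0,-1.21,63],[-287,-148.5,-60,0,0,-1.21,63],[-287,-148.5,-60,0,0,-1.21,63],[-287,-148.5,-60,0,0,-1.21,63],[-287,-148.5,-60,0,0,-1.21,63],[-287,-148.5,-60,0,0,-1.21,63],[-287,-148.5,-60,0,0,-1.21,63],[-287,-148.5,-60,0,0,-1.21,63],[-287,-148.5,-60,0,0,-1.21,63],[-287,-148.5,-60,0,0,-1.21,63],[-287,-148.5,-60,0,0,-1.21,63]]]'
python3 - <<'E'
from h import *
ob();print(to((423.5,-318.5,21),down(90.9)[0]))
E
```

```text
t: 16.7
ee_pos: [452.5, 3.0, 60.9]
orientation: [-1.764, -2.597, 0.002]
ft_force: [-4.9, 0.5, 14.9]
width: 33.6
grasp_force: 30.0
t: 18.4
ee_pos: [419.7, -318.1, 120.0]
orientation: [0.014, -3.141, -0.001]
ft_force: [0.3, -0.6, -0.4]
width: 54.9
grasp_force: 0.0
t 18.4 q [-0.67  0.46  1.92  0.    0.76 -2.25] p [ 419.66 -318.09  119.98] M [[-1.0, -0.009, -0.0], [-0.009, 1.0, 0.0], [0.0, 0.0, -1.0]] F [ 0.34 -0.62 -0.38] w 54.88537583649881 g 0.0
(array([-3.9, -0.5, 99. ]), array([ 0.  , -0.  , -0.01]))
```

```bash
python3 -m inch '[[[-3.9,-0.5,50,0,0,0,63],[-3.9,-0.5,85,0,0,0,63],[-3.9,-0.5,98.5,0,0,0,63],[-3.9,-0.5,98.5,0,0,0,63],[-3.9,-0.5,98.5,0,0,0,20],[-3.9,-0.5,98.5,0,0,0,20],[-3.9,-0.5,98.5,0,0,0,20],[-3.9,-0.5,98.5,0,0,0,20],[-3.9,-0.5,98.5,0,0,0,20],[-3.9,-0.5,60,0,0,0,20],[-3.9,-0.5,10,0,0,0,20],[-36,321,0,0,0,1.21,20],[-36,321,0,0,0,1.21,20],[-36,321,0,0,0,1.21,20],[-36,321,0,0,0,1.21,20],[-36,321,0,0,0,1.21,20],[-36,321,0,0,0,1.21,20],[-36,321,0,0,0,1.21,20],[-36,321,0,0,0,1.21,20],[-36,321,0,0,0,1.21,20]]]'; python3 -m inch '[[[0,0,0,0,0,0,20],[0,0,0,0,0,0,20],[0,0,0,0,0,0,20]]]'
python3 - <<'E'
from h import *
ob();print(to(base(55,0,77.5),down(21.7)[0]))
E
```

```text
t: 20.4
ee_pos: [451.6, 5.1, 120.2]
orientation: [-1.774, -2.592, 0.0]
ft_force: [0.6, -0.3, -2.2]
width: 33.8
grasp_force: 30.0
t: 20.7
ee_pos: [451.7, 2.6, 120.1]
orientation: [-1.768, -2.597, 0.0]
ft_force: [-0.3, -1.0, -2.4]
width: 33.7
grasp_force: 30.0
t 20.7 q [-0.02  0.38  2.09 -0.    0.68 -0.4 ] p [451.69   2.6  120.11] M [[-0.367, 0.93, -0.0], [0.93, 0.367, -0.0], [0.0, -0.0, -1.0]] F [-0.28 -1.05 -2.42] w 33.73462497962954 g 29.98808115720749
(array([-0.1,  1.5, 42.6]), array([-0., -0., -0.]))
```

```bash
python3 -m inch '[[[0,1.5,25,0,0,0,20],[0,1.5,38,0,0,0,20],[0,1.5,42,0,0,0,20],[0,1.5,43,0,0,0,20],[0,1.5,43,0,0,0,20]]]';  python3 -m inch '[[[0,0,0,0,0,0,68],[0,0,0,0,0,0,68],[0,0,0,0,0,0,68],[0,0,0,0,0,0,68],[0,0,-35,0,0,0,68],[0,0,-85,0,0,0,68],[0,0,-135,0,0,0,68],[0,0,-150,0,0,0,68],[0,0,-150,0,0,0,68],[0,0,-150,0,0,0,68]]]'
python3 - <<'E'
from h import *
ob();snap('wrist','w4.png');snap('scene','scene4.png')
print([proj('w4',base(55+a,b,z)) for a,b,z in((0,0,68),(17,35,68),(17,-35,68),(-17,-35,68),(-17,35,68),(22,38,20),(-22,38,20))])
E
```

```text
t: 21.2
ee_pos: [452.4, 3.0, 77.9]
orientation: [-1.768, -2.595, 0.002]
ft_force: [-4.8, -1.1, 10.4]
width: 33.4
grasp_force: 30.0
t: 22.2
ee_pos: [452.8, 3.6, 226.6]
orientation: [-1.77, -2.595, 0.0]
ft_force: [-0.1, 0.2, -1.5]
width: 59.4
grasp_force: 0.0
t 22.2 q [-0.02  0.19  2.01 -0.    0.94 -0.39] p [452.79   3.6  226.64] M [[-0.365, 0.931, -0.0], [0.931, 0.365, -0.0], [0.0, -0.0, -1.0]] F [-0.14  0.21 -1.48] w 59.38849062112828 g 0.0
[array([319.08, 222.2 ]), array([300.17, 260.58]), array([298.46, 181.64]), array([339.18, 181.43]), array([338.49, 260.39]), array([297.86, 247.1 ]), array([341.11, 246.88])]
```

View pics/w4.png

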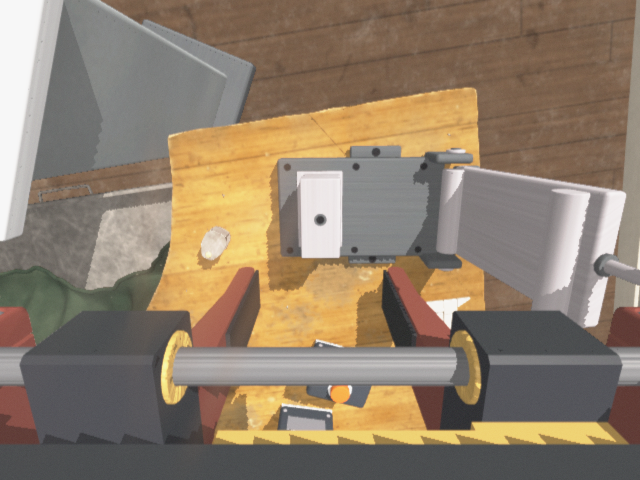

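Run:
```python
from h import *
print(to(base(-116,0,285),down(-68.3)[0]),to(base(-116,0,285),down(-68.3)[1]))
```

```text
(array([  0.1, 171.6, -59.9]), array([-0.  ,  0.  ,  1.56])) (array([  0.1, 171.6, -59.9]), array([-0.  , -0.  , -1.58]))
```

```bash
python3 -m inch '[[[0,0,-40,0,0,0.15,68],[0,20,-60,0,0,0.3,68],[0,172,-60,0,0,1.56,68],[0,172,-60,0,0,1.56,68],[0,172,-60,0,0,1.56,68],[0,172,-60,0,0,1.56,68],[0,172,-60,0,0,1.56,68],[0,172,-60,0,0,1.56,68],[0,172,-60,0,0,1.56,68],[0,172,-60,0,0,1.56,68],[0,172,-60,0,0,1.56,68],[0,172,-60,0,0,1.56,68],[0,172,-60,0,0,1.56,68]]]'
python3 - <<'E'
from h import *
ob();snap('wrist','w5.png');print(to(base(-116,0,211),down(-68.3)[0]),proj('w5',base(-116,0,221)))
im=cv2.imread('pics/w5.png');c=im[140:330,220:430];cv2.imwrite('pics/w5c.png',cv2.resize(c,None,fx=2.5,fy=2.5))
E
```

```text
t: 23.6
ee_pos: [612.9, 66.3, 285.5]
orientation: [-3.083, -0.603, 0.004]
ft_force: [-0.3, 0.4, -0.2]
width: 59.3
grasp_force: 0.0
t 23.6 q [0.09 0.37 1.61 0.   1.17 1.27] p [612.86  66.3  285.49] M [[0.926, 0.377, -0.003], [0.377, -0.926, -0.0], [-0.003, -0.001, -1.0]] F [-0.32  0.39 -0.22] w 59.33306125833832 g 0.0
(array([-0.8, -0.3, 74.9]), array([-0.  ,  0.  ,  0.01])) [322.28 259.78]
```

View pics/w5c.png

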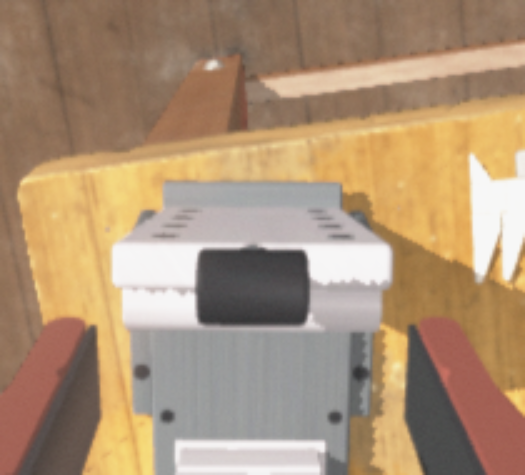

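```bash
python3 -m inch '[[[1,-0.3,40,0,0,0,68],[1,-0.3,65,0,0,0,68],[1,-0.3,74.5,0,0,0,68],[1,-0.3,74.5,0,0,0,68],[1,-0.3,74.5,0,0,0,20],[1,-0.3,74.5,0,0,0,20],[1,-0.3,74.5,0,0,0,20],[1,-0.3,74.5,0,0,0,20],[1,-0.3,74.5,0,0,0,20],[1,-0.3,74.5,0,0,0,20]]]'
python3 - <<'E'
from h import *
ob()
f=lambda t:np.array([-(186*np.cos(t)-13*np.sin(t)),-(186*np.sin(t)+13*np.cos(t))])
p=np.array(status.get_obs()['ee_pos'])
rel=(p-base(-70,0,30));print('meas angle',np.arctan2(rel[2],rel@bx)-np.arctan2(13,186),np.hypot(rel[2],rel@bx),np.hypot(13,186))
for t in list(np.arange(1.75,.45,-.08))+[.45,.42,.40,.39,.38,.37,.36]:print(round(t,2),(f(t)-f(1.75)).round(1))
E
```

```text
t: 24.65
ee_pos: [614.5, 67.0, 213.4]
orientation: [3.084, 0.6, 0.002]
ft_force: [-0.8, 0.1, 5.0]
width: 27.6
grasp_force: 30.0
t 24.65 q [ 0.09  0.44  1.67 -0.    1.03  1.28] p [614.53  67.   213.44] M [[0.927, 0.375, 0.001], [0.375, -0.927, 0.0], [0.001, 0.0, -1.0]] F [-0.85  0.09  4.99] w 27.60519225959217 g 29.999516308307648
meas angle 1.760164187158793 189.77729193531601 186.45374761586316
1.75 [0. 0.]
1.67 [-14.6  -3.1]
1.59 [-29.4  -5. ]
1.51 [-44.3  -5.7]
1.43 [-59.2  -5.3]
1.35 [-74.   -3.6]
1.27 [-88.6  -0.8]
1.19 [-103.     3.2]
1.11 [-117.     8.3]
1.03 [-130.6   14.6]
0.95 [-143.6   21.8]
0.87 [-155.9   30.2]
0.79 [-167.6   39.4]
0.71 [-178.5   49.6]
0.63 [-188.6   60.6]
0.55 [-197.7   72.4]
0.47 [-205.9   84.9]
0.45 [-207.8   88.1]
0.42 [-210.5   93. ]
0.4 [-212.2   96.3]
0.39 [-213.   98.]
0.38 [-213.9   99.6]
0.37 [-214.7  101.3]
0.36 [-215.4  103. ]
```

```bash
python3 -m inch '[[[-14.5,0,-3,0,0,0,20],[-29.5,0,-5,0,0,0,20],[-44.5,0,-5.5,0,0,0,20],[-59,0,-5.5,0,0,0,20],[-74,0,-3.5,0,0,0,20],[-88.5,0,-1,0,0,0,20],[-103,0,3,0,0,0,20],[-117,0,8.5,0,0,0,20],[-130.5,0,14.5,0,0,0,20],[-143.5,0,22,0,0,0,20],[-156,0,30,0,0,0,20],[-167.5,0,39.5,0,0,0,20],[-178.5,0,49.5,0,0,0,20],[-188.5,0,60.5,0,0,0,20],[-198,0,72.5,0,0,0,20],[-206,0,85,0,0,0,20],[-208,0,88,0,0,0,20],[-210.5,0,93,0,0,0,20],[-210.5,0,93,0,0,0,20],[-210.5,0,93,0,0,0,20]]]'
python3 - <<'E'
from h import *
ob()
p=np.array(status.get_obs()['ee_pos'])
rel=(p-base(-70,0,30));print('meas angle',np.arctan2(rel[2],rel@bx)-np.arctan2(13,186),np.hypot(rel[2],rel@bx))
E
```

```text
t: 26.65
ee_pos: [416.4, -12.2, 119.4]
orientation: [-3.083, -0.6, 0.008]
ft_force: [-6.9, -4.5, 2.6]
width: 27.9
grasp_force: 30.0
t 26.65 q [-0.06  0.34  2.16 -0.    0.65  1.13] p [416.39 -12.21 119.42] M [[0.927, 0.375, -0.005], [0.375, -0.927, -0.0], [-0.005, -0.002, -1.0]] F [-6.86 -4.47  2.65] w 27.856429412251565 g 30.00040054321289
meas angle 0.42748855573326755 187.4591249631019
```

```bash
python3 -m inch '[[[-1,0,1.5,0,0,0,20],[-1.5,0,3,0,0,0,20],[-2,0,4.5,0,0,0,20],[-3,0,6,0,0,0,20],[-3.5,0,7,0,0,0,20],[-3.5,0,8,0,0,0,20],[-4,0,9,0,0,0,20],[-4,0,9,0,0,0,20],[-4,0,9,0,0,0,20]]]'
python3 - <<'E'
from h import *
ob()
p=np.array(status.get_obs()['ee_pos'])
rel=(p-base(-70,0,30));print('meas angle',np.arctan2(rel[2],rel@bx)-np.arctan2(13,186),np.hypot(rel[2],rel@bx))
E
```

```text
t: 27.55
ee_pos: [412.8, -13.6, 110.8]
orientation: [-3.083, -0.6, 0.007]
ft_force: [-6.4, -3.6, 6.5]
width: 28.0
grasp_force: 30.0
t 27.55 q [-0.06  0.35  2.17 -0.    0.63  1.13] p [412.82 -13.64 110.83] M [[0.927, 0.375, -0.005], [0.375, -0.927, -0.0], [-0.004, -0.001, -1.0]] F [-6.37 -3.63  6.55] w 27.976702509594688 g 30.00102996826172
meas angle 0.3772512216260978 186.97759887066897
```

```bash
python3 -m inch '[[[-1,0,0.7,0,0,0,20],[-1.5,0,1.5,0,0,0,20],[-1.5,0,1.5,0,0,0,20]]]';python3 -m inch '[[[0,0,0,0,0,0,68],[0,0,0,0,0,0,68],[0,0,0,0,0,0,68],[0,0,0,0,0,0,68],[0,0,-40,0,0,0,68],[0,0,-80,0,0,0,68],[0,0,-120,0,0,0,68],[0,0,-150,0,0,0,68],[0,0,-150,0,0,0,68]]]'
python3 - <<'E'
from h import *
ob();snap('wrist','w6.png');snap('scene','scene6.png')
print(to((491.5,-207.5,278),down(-68.3)[0]))
E
```

```text
t: 27.85
ee_pos: [412.7, -13.7, 110.6]
orientation: [-3.083, -0.599, 0.003]
ft_force: [-9.3, 0.5, 25.6]
width: 27.8
grasp_force: 30.0
t: 28.75
ee_pos: [416.3, -14.1, 262.9]
orientation: [3.082, 0.599, 0.012]
ft_force: [-0.5, 0.4, -1.0]
width: 59.9
grasp_force: 0.0
t 28.75 q [-0.06  0.07  2.05  0.    1.01  1.12] p [416.32 -14.12 262.91] M [[0.927, 0.375, 0.008], [0.375, -0.927, -0.0], [0.007, 0.003, -1.0]] F [-0.55  0.39 -1.01] w 59.85704651270956 g 0.0
(array([ -0.7, 208.5, -18.6]), array([ 0.  , -0.  ,  0.01]))
```

```bash
python3 -m inch '[[[-1,208,-15,0,0,0,0],[-1,208,-15,0,0,0,0],[-1,208,-15,0,0,0,0],[-1,208,-15,0,0,0,0],[-1,208,-15,0,0,0,0],[-1,208,-15,0,0,0,0],[-1,208,-15,0,0,0,0],[-1,208,-15,0,0,0,0]]]'
python3 - <<'E'
from h import *
ob();snap('wrist','w7.png')
for p in((537.4,-158.7,62.5),(532.3,-252,62.5)):print(proj('w7',p))
im=cv2.imread('pics/w7.png');cv2.imwrite('pics/w7c.png',cv2.resize(im[0:300,40:440],None,fx=2,fy=2))
hsv=cv2.cvtColor(im,cv2.COLOR_BGR2HSV);m=((hsv[...,0]>5)&(hsv[...,0]<15)&(hsv[...,1]>200)&(hsv[...,2]>200)).astype(np.uint8)
n,l,s,c=cv2.connectedComponentsWithStats(m);print([(s[i,4],c[i]) for i in range(1,n) if s[i,4]>100])
E
```

```text
t: 29.65
ee_pos: [490.0, -205.6, 273.3]
orientation: [-3.082, -0.602, 0.003]
ft_force: [-0.7, 0.6, -0.8]
width: 0.7
grasp_force: 0.0
t 29.65 q [-0.42  0.25  1.81  0.    1.09  0.77] p [ 490.02 -205.58  273.34] M [[0.927, 0.376, -0.002], [0.376, -0.927, 0.001], [-0.001, -0.002, -1.0]] F [-0.66  0.65 -0.79] w 0.7177336894554625 g 0.0
[295.41 145.52]
[382.17 187.14]
[]
```

View pics/w7c.png

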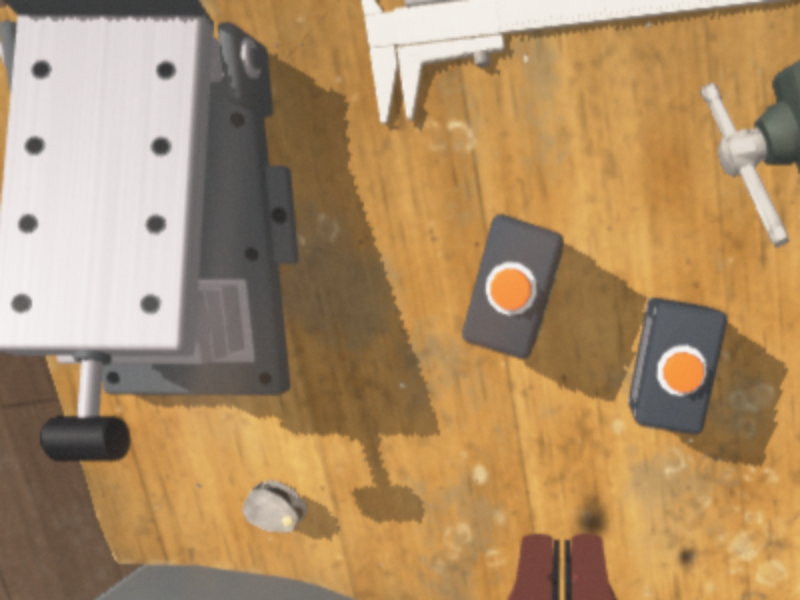

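Run:
```python
from h import *
F=lambda u,v:(40+(u+.5)/2-.5,(v+.5)/2-.5)
for n,c,k in(('g1',[(500,215),(563,235),(528,357),(463,338)],(510,290)),('g2',[(650,298),(726,312),(703,433),(633,418)],(683,371))):
    w=np.array([atz('w7',*F(*p),54) for p in c]);d=w[0]+w[1]-w[2]-w[3];e=w[1]-w[0]+w[2]-w[3]
    K=atz('w7',*F(*k),62.5)
    print(n,w.mean(0),'L',np.linalg.norm(d)/2,np.degrees(np.arctan2(d[1],d[0])),'W',np.linalg.norm(e)/2,np.degrees(np.arctan2(e[1],e[0])),'key',K)
    print(to(np.r_[K[:2],110]))
```

```text
g1 [ 538.95 -158.47   54.  ] L 60.913647644956846 4.318354837543077 W 32.390848187616335 -84.4691706372285 key [ 537.83 -157.86   62.5 ]
(array([ 62.2, -26.2, 163.7]), array([0., 0., 0.]))
g2 [ 534.08 -248.86   54.  ] L 60.91186935716708 15.109325242095977 W 37.611841763730496 -79.08167383206471 key [ 533.66 -250.39   62.5 ]
(array([ 23.5,  58. , 163.6]), array([0., 0., 0.]))
```

```bash
python3 -m inch '[[[62,-26,100,0,0,0,0],[62,-26,150,0,0,0,0],[62,-26,178,0,0,0,0],[62,-26,186,0,0,0,0],[62,-26,189,0,0,0,0],[62,-26,189,0,0,0,0],[62,-26,189,0,0,0,0]]]';  python3 - <<'E'
from h import *
ob();print(to((537.6,-158.4,81.5),down(-68.3)[0]))
E
```

```text
t: 30.4
ee_pos: [539.8, -160.1, 87.6]
orientation: [3.082, 0.6, 0.005]
ft_force: [-0.5, 0.7, -0.1]
width: 0.6
grasp_force: 0.0
t 30.4 q [-0.31  0.55  1.86 -0.    0.73  0.88] p [ 539.83 -160.13   87.59] M [[0.927, 0.375, 0.003], [0.375, -0.927, -0.001], [0.003, 0.002, -1.0]] F [-0.47  0.7  -0.1 ] w 0.6183404593315442 g 0.0
(array([-1.4, -2.5,  6.1]), array([ 0.  , -0.  ,  0.01]))
```

```bash
python3 -m inch '[[[-1.5,-2.5,3,0,0,0,0],[-1.5,-2.5,5,0,0,0,0],[-1.5,-2.5,6,0,0,0,0],[-1.5,-2.5,6.5,0,0,0,0],[-1.5,-2.5,7,0,0,0,0],[-1.5,-2.5,7.5,0,0,0,0],[-1.5,-2.5,7.5,0,0,0,0]]]';python3 -m inch '[[[0,0,0.4,0,0,0,0],[0,0,0.8,0,0,0,0],[0,0,0.8,0,0,0,0]]]';python3 -m inch '[[[0,0,0.4,0,0,0,0],[0,0,0.8,0,0,0,0],[0,0,0.8,0,0,0,0]]]';python3 -m inch '[[[0,0,0.4,0,0,0,0],[0,0,0.8,0,0,0,0],[0,0,0.8,0,0,0,0]]]'
```

```text
t: 31.1
ee_pos: [536.3, -158.1, 77.6]
orientation: [-3.084, -0.6, 0.0]
ft_force: [0.0, 0.2, 0.2]
width: 0.5
grasp_force: 0.0
t: 31.4
ee_pos: [536.3, -158.0, 76.8]
orientation: [-3.084, -0.6, 0.0]
ft_force: [0.0, 0.8, -0.2]
width: 0.8
grasp_force: 0.0
t: 31.7
ee_pos: [536.4, -158.1, 76.4]
orientation: [3.084, 0.6, 0.0]
ft_force: [-1.1, -0.1, 3.6]
width: 0.1
grasp_force: 2.0
t: 32.0
ee_pos: [536.4, -158.1, 76.2]
orientation: [3.084, 0.6, 0.0]
ft_force: [-3.4, 0.3, 11.9]
width: 0.6
grasp_force: 6.0
```

```bash
python3 -m inch '[[[0,0,-25,0,0,0,0],[-38,85,-25,0,0,0,0],[-38,85,-25,0,0,0,0],[-38,85,-18,0,0,0,0],[-38,85,-14,0,0,0,0],[-38,85,-14,0,0,0,0],[-38,85,-14,0,0,0,0]]]';  python3 - <<'E'
from h import *
ob();print(to((532.8,-251.4,81.5),down(-68.3)[0]))
E
```

```text
t: 32.7
ee_pos: [532.7, -249.8, 88.8]
orientation: [-3.082, -0.602, 0.002]
ft_force: [0.5, 0.1, -0.2]
width: 0.8
grasp_force: 0.0
t 32.7 q [-0.46  0.58  1.8   0.    0.77  0.73] p [ 532.66 -249.76   88.8 ] M [[0.927, 0.376, -0.001], [0.376, -0.927, 0.001], [-0.001, -0.001, -1.0]] F [ 0.46  0.15 -0.25] w 0.7720227725727321 g 0.0
(array([-0.5,  1.6,  7.3]), array([-0.  ,  0.  ,  0.01]))
```

```bash
python3 -m inch '[[[-0.5,1.6,3,0,0,0,0],[-0.5,1.6,5,0,0,0,0],[-0.5,1.6,5.5,0,0,0,0],[-0.5,1.6,6,0,0,0,0],[-0.5,1.6,6,0,0,0,0]]]';for i in 1 2 3 4 5 6 7; do python3 -m inch '[[[0,0,0.3,0,0,0,0],[0,0,0.7,0,0,0,0],[0,0,0.7,0,0,0,0]]]' | grep -E "ee_pos|ft"; done
```

```text
t: 33.2
ee_pos: [533.1, -252.7, 83.3]
orientation: [-3.084, -0.6, 0.0]
ft_force: [0.1, 0.5, 0.4]
width: 0.3
grasp_force: 0.0
ee_pos: [533.1, -252.9, 82.6]
ft_force: [0.2, 1.3, -0.7]
ee_pos: [533.1, -252.8, 81.9]
ft_force: [-0.1, -0.2, 0.2]
ee_pos: [533.2, -252.8, 81.4]
ft_force: [-0.3, -0.2, 4.1]
ee_pos: [533.2, -252.9, 80.8]
ft_force: [-2.0, 0.8, 7.4]
ee_pos: [533.2, -252.8, 80.0]
ft_force: [-0.6, -0.3, 4.4]
ee_pos: [533.0, -252.7, 78.7]
ft_force: [0.2, -0.4, -0.1]
ee_pos: [533.1, -252.8, 78.2]
ft_force: [0.6, -0.3, -0.2]
```

```bash
python3 -m inch '[[[0,0,-40,0,0,0,68],[40,-86,-60,0,0,0.15,68],[40,-86,-60,0,0,0.29,68],[40,-86,-60,0,0,0.29,68],[40,-86,-60,0,0,0.29,68],[40,-86,-60,0,0,0.29,68],[40,-86,-60,0,0,0.29,68]]]';  python3 - <<'E'
from h import *
ob();print(to((537.8,-158.4,32),down(-85)[0]));snap('wrist','w8.png')
im=cv2.imread('pics/w8.png');cv2.imwrite('pics/w8c.png',cv2.resize(im[60:360,160:560],None,fx=2,fy=2))
print(proj('w8',(537.8,-158.4,57)),proj('w8',(532.8,-251.4,57)))
E
```

```text
t: 36.0
ee_pos: [537.8, -159.1, 138.0]
orientation: [-3.138, -0.147, 0.001]
ft_force: [0.3, 0.2, 0.1]
width: 53.2
grasp_force: 0.0
t 36.0 q [-0.31  0.47  1.84 -0.    0.83  1.17] p [ 537.79 -159.12  137.95] M [[0.996, 0.094, -0.001], [0.094, -0.996, 0.0], [-0.001, -0.0, -1.0]] F [0.34 0.2  0.09] w 53.218640916039455 g 0.0
(array([  0.1,  -0.7, 106. ]), array([-0.  ,  0.  ,  0.01]))
[322.01 249.42] [460.82 269.03]
```

View pics/w8c.png

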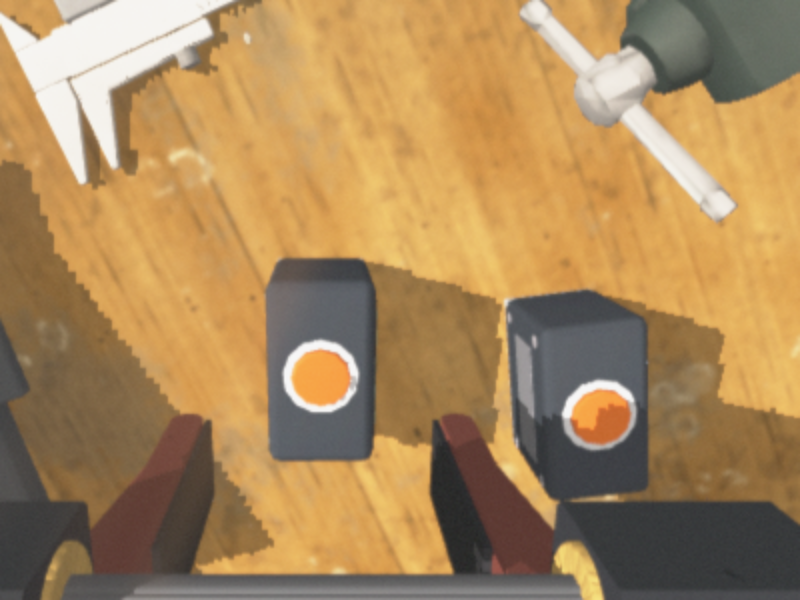

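```bash
python3 -m inch '[[[0,-0.5,50,0,0,0,68],[0,-0.5,90,0,0,0,68],[0,-0.5,105.5,0,0,0,68],[0,-0.5,105.5,0,0,0,68],[0,-0.5,105.5,0,0,0,20],[0,-0.5,105.5,0,0,0,20],[0,-0.5,105.5,0,0,0,20],[0,-0.5,105.5,0,0,0,20],[0,-0.5,105.5,0,0,0,20],[0,-0.5,105.5,0,0,0,20],[0,-0.5,70,0,0,0,20],[0,-0.5,20,0,0,0,20],[0,-0.5,-20,0,0,0,20],[0,-0.5,-40,0,0,0,20],[0,-0.5,-40,0,0,0,20]]]';  cat >> h.py <<'E'
th=np.arcsin(48/130.);UZ=np.array([0,0,1.])
ex=np.cos(th)*bx+np.sin(th)*UZ; ez=-np.sin(th)*bx+np.cos(th)*UZ
stop=base(-70,0,30)-6*ex+20*ez
plate=lambda x,y,z:stop+x*ex+y*by+z*ez
PQ=R.from_matrix(np.c_[-ex,by,-ez])   # tool on plate, closing along +by
E
python3 - <<'E'
from h import *
ob()
print(stop,plate(36,0,32),plate(36,0,72),np.linalg.det(PQ.as_matrix()),down(-68.3)[0].as_matrix())
print(to(plate(37,0,82),PQ))
E
```

```text
t: 37.55
ee_pos: [539.8, -158.1, 182.0]
orientation: [3.136, 0.148, 0.01]
ft_force: [-0.5, 0.2, -1.9]
width: 36.3
grasp_force: 30.0
t 37.55 q [-0.31  0.41  1.82 -0.    0.91  1.17] p [ 539.82 -158.1   181.98] M [[0.996, 0.094, 0.007], [0.094, -0.996, -0.002], [0.006, 0.003, -1.0]] F [-0.5   0.23 -1.91] w 36.33431847788067 g 29.999661147594452
[581.28  54.07  46.37] [561.17  46.07  89.4 ] [574.9   51.53 126.58] 1.0000000000000004 [[ 0.93  0.37  0.  ]
 [ 0.37 -0.93  0.  ]
 [ 0.    0.   -1.  ]]
(array([  57. , -206.3,   45.6]), array([-0.05, -0.38, -0.28]))
```

```bash
python3 -m inch '[[[20,-70,0,0,0,-0.1,20],[40,-140,10,0,-0.1,-0.2,20],[57,-206,46,-0.05,-0.38,-0.28,20],[57,-206,46,-0.05,-0.38,-0.28,20],[57,-206,46,-0.05,-0.38,-0.28,20],[57,-206,46,-0.05,-0.38,-0.28,20],[57,-206,46,-0.05,-0.38,-0.28,20],[57,-206,46,-0.05,-0.38,-0.28,20],[57,-206,46,-0.05,-0.38,-0.28,20]]]';python3 - <<'E'
from h import *
ob(); print(to(plate(37,0,82),PQ),to(plate(36.5,0,36),PQ))
snap('scene','scene9.png');snap('wrist','w9.png')
im=cv2.imread('pics/scene9.png');cv2.imwrite('pics/s9c.png',cv2.resize(im[180:390,160:440],None,fx=2.8,fy=2.8,interpolation=cv2.INTER_CUBIC))
for p in((0,-42,0),(0,42,0),(154,42,0),(154,-42,0)):print(proj('scene9',plate(*p)),(proj('scene9',plate(*p))-[160,180])*2.8)
E
```

```text
t: 38.45
ee_pos: [575.2, 51.1, 133.4]
orientation: [2.968, 0.563, -0.573]
ft_force: [-0.2, 0.0, -1.7]
width: 35.9
grasp_force: 30.0
t 38.45 q [ 0.11  0.66  1.57 -0.1   1.29  1.35] p [575.19  51.14 133.38] M [[0.864, 0.366, -0.347], [0.341, -0.931, -0.133], [-0.371, -0.004, -0.928]] F [-0.21  0.   -1.68] w 35.85243084750078 g 29.999721944332123
(array([ 1.4, -0.5, -3.6]), array([-0.01,  0.  , -0.  ])) (array([ 2. , -0.3, 42.4]), array([-0.01,  0.  , -0.  ]))
[182.13 317.77] [ 61.97 385.74]
[211.35 283.23] [143.79 289.06]
[273.22 294.98] [317.02 321.95]
[244.59 334.8 ] [236.85 433.44]
```

View pics/s9c.png

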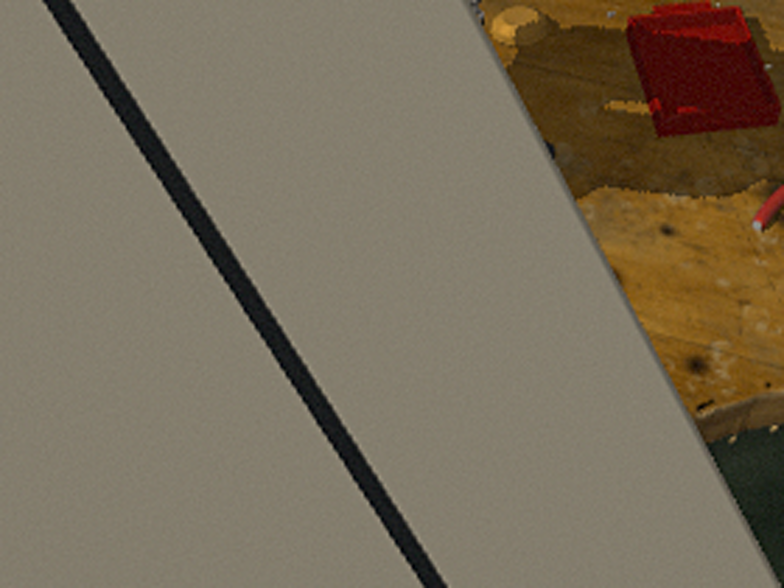

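Run:
```python
from h import *
for p in((0,-42,0),(0,42,0),(154,42,0),(154,-42,0)):print(p,(proj('w7',plate(*p))-[40,0])*2)
print((proj('w7',base(-70,0,30)+186*ex+13*ez)-[40,0])*2)
im=cv2.imread('pics/w7.png');print(im[0:22,100].tolist())
g=cv2.cvtColor(im,cv2.COLOR_BGR2GRAY);print(g[100,130:170].tolist());print(g[165:180,100].tolist())
```

```text
(0, -42, 0) [17.31 15.53]
(0, 42, 0) [202.58  16.86]
(154, 42, 0) [181.67 348.89]
(154, -42, 0) [-13.15 347.53]
[ 88.18 437.78]
[[61, 62, 62], [61, 61, 60], [61, 62, 59], [61, 61, 60], [60, 61, 61], [63, 63, 62], [62, 63, 61], [74, 74, 75], [109, 108, 112], [158, 158, 166], [203, 202, 213], [213, 212, 220], [214, 214, 220], [212, 213, 221], [212, 214, 221], [214, 214, 221], [214, 214, 221], [214, 214, 221], [215, 214, 222], [216, 215, 222], [216, 215, 222], [216, 215, 222]]
[225, 225, 204, 166, 134, 116, 106, 100, 101, 103, 100, 94, 82, 76, 78, 79, 83, 81, 81, 83, 83, 83, 84, 85, 87, 86, 85, 84, 82, 80, 81, 80, 81, 77, 76, 77, 73, 73, 73, 72]
[234, 234, 234, 235, 235, 234, 231, 219, 193, 152, 113, 105, 110, 120, 128]
```

```bash
python3 -m inch '[[[1,-0.3,20,-0.01,0,0,20],[1,-0.3,35,-0.01,0,0,20],[1,-0.3,41,-0.01,0,0,20],[1,-0.3,43,-0.01,0,0,20],[1,-0.3,43,-0.01,0,0,20]]]';python3 - <<'E'
from h import *
ob(); print(to(plate(33,0,32),PQ))
E
```

```text
t: 39.05
ee_pos: [561.3, 47.6, 92.3]
orientation: [2.957, 0.568, -0.57]
ft_force: [0.4, 0.5, -2.1]
width: 36.0
grasp_force: 30.0
t 39.05 q [ 0.12  0.69  1.61 -0.11  1.2   1.37] p [561.3   47.62  92.25] M [[0.862, 0.371, -0.344], [0.343, -0.929, -0.143], [-0.372, 0.005, -0.928]] F [ 0.37  0.54 -2.08] w 36.03061756322686 g 29.99969869852066
(array([3.4, 1.4, 2.9]), array([ 0.01,  0.  , -0.  ]))
```

```bash
python3 -m inch '[[[1,1.4,0.5,0.01,0,0,20],[2,1.4,1,0.01,0,0,20],[3,1.4,1.5,0.01,0,0,20],[3,1.4,2,0.01,0,0,20]]]';python3 - <<'E'
from h import *
ob(); print(to(plate(33,0,32),PQ))
E
```

```text
t: 39.45
ee_pos: [564.2, 47.1, 90.4]
orientation: [2.966, 0.567, -0.574]
ft_force: [-1.6, -0.3, 10.3]
width: 35.7
grasp_force: 30.0
t 39.45 q [ 0.11  0.7   1.61 -0.1   1.21  1.36] p [564.2   47.13  90.37] M [[0.863, 0.368, -0.347], [0.343, -0.93, -0.134], [-0.372, -0.003, -0.928]] F [-1.63 -0.28 10.34] w 35.72194508851711 g 30.001478791236877
(array([ 0.4, -0.1,  2.1]), array([-0.,  0., -0.]))
```

```bash
python3 -m inch '[[[1,0,-0.5,0,0,0,20],[2,0,-0.5,0,0,0,20],[2,0,-0.5,0,0,0,20]]]';python3 - <<'E'
from h import *
ob(); print(to(plate(33,0,32),PQ))
o=status.get_obs();print('plate axes force',[np.dot(o['ft_force'],a) for a in(ex,by,ez)])
E
```

```text
t: 39.75
ee_pos: [565.9, 48.0, 89.7]
orientation: [2.966, 0.567, -0.574]
ft_force: [-1.1, -1.5, 5.8]
width: 36.1
grasp_force: 30.0
t 39.75 q [ 0.11  0.7   1.6  -0.1   1.21  1.36] p [565.93  48.    89.66] M [[0.862, 0.368, -0.347], [0.343, -0.93, -0.134], [-0.372, -0.004, -0.928]] F [-1.09 -1.53  5.76] w 36.0595206685725 g 30.00091642141342
(array([-1.7,  0. ,  2.1]), array([-0.,  0., -0.]))
plate axes force [np.float64(3.5902008645157695), np.float64(1.0162237172473212), np.float64(4.769632441977137)]
```

```bash
python3 -m inch '[[[1,0,0,0,0,0,20],[1.5,0,0,0,0,0,20],[1.5,0,0,0,0,0,20]]]';python3 - <<'E'
from h import *
ob(); print(to(plate(33,0,32),PQ))
o=status.get_obs();print('plate axes force',[np.dot(o['ft_force'],a) for a in(ex,by,ez)])
E
```

```text
t: 40.05
ee_pos: [566.2, 48.1, 89.6]
orientation: [2.965, 0.567, -0.578]
ft_force: [-4.2, -1.5, 11.3]
width: 35.9
grasp_force: 30.0
t 40.05 q [ 0.11  0.71  1.6  -0.1   1.21  1.36] p [566.24  48.11  89.59] M [[0.862, 0.368, -0.35], [0.343, -0.93, -0.135], [-0.375, -0.004, -0.927]] F [-4.17 -1.48 11.28] w 35.86937938763445 g 30.001404583454132
(array([-2. ,  0. ,  2.2]), array([-0.  ,  0.01, -0.  ]))
plate axes force [np.float64(8.276918724209606), np.float64(-0.171516884301344), np.float64(8.848284666043472)]
```

```bash
python3 -m inch '[[[-1.2,0,0,0,0,0,20],[-1.2,0,0,0,0,0,20],[-1.2,0,0,0,0,0,65],[-1.2,0,0,0,0,0,65],[-1.2,0,0,0,0,0,65],[-1.2,0,0,0,0,0,65],[-1.2,0,-30,0,0,0,68],[-1.2,0,-75,0,0,0,68],[-1.2,0,-90,0,0,0,68],[-1.2,0,-90,0,0,0,68]]]';python3 - <<'E'
from h import *
ob(); print(to((532.8,-251.4,140),down(-76.7)[0]))
E
```

```text
t: 41.05
ee_pos: [598.9, 60.5, 174.2]
orientation: [2.968, 0.567, -0.567]
ft_force: [0.6, 0.2, 0.3]
width: 59.8
grasp_force: 0.0
t 41.05 q [ 0.12  0.64  1.49 -0.09  1.38  1.35] p [598.91  60.46 174.19] M [[0.864, 0.368, -0.343], [0.343, -0.93, -0.133], [-0.368, -0.003, -0.93]] F [0.63 0.16 0.31] w 59.788771475172275 g 0.0
(array([-151.6,  265.7,   96. ]), array([0.03, 0.38, 0.14]))
```

```bash
python3 -m inch '[[[0,50,0,0,0,0,68],[0,100,0,0,0,0,68],[-151.5,266,96,0.03,0.38,0.14,68],[-151.5,266,96,0.03,0.38,0.14,68],[-151.5,266,96,0.03,0.38,0.14,68],[-151.5,266,96,0.03,0.38,0.14,68],[-151.5,266,96,0.03,0.38,0.14,68],[-151.5,266,96,0.03,0.38,0.14,68],[-151.5,266,96,0.03,0.38,0.14,68],[-151.5,266,96,0.03,0.38,0.14,68]]]';python3 - <<'E'
from h import *
ob(); snap('wrist','w10.png'); print(to((532.8,-251.4,32),down(-76.7)[0]),proj('w10',(532.8,-251.4,57)))
im=cv2.imread('pics/w10.png');cv2.imwrite('pics/w10c.png',cv2.resize(im[60:360,120:520],None,fx=2,fy=2))
E
```

```text
t: 42.05
ee_pos: [530.6, -250.9, 137.7]
orientation: [-3.112, -0.368, 0.006]
ft_force: [-0.5, -1.2, -0.1]
width: 59.9
grasp_force: 0.0
t 42.05 q [-0.46  0.51  1.78  0.01  0.86  0.87] p [ 530.57 -250.92  137.66] M [[0.972, 0.233, -0.005], [0.233, -0.972, 0.007], [-0.003, -0.008, -1.0]] F [-0.5  -1.19 -0.12] w 59.9076953768266 g 0.0
(array([  1.9,   1.9, 105.9]), array([-0.01,  0.  ,  0.  ])) [325.39 246.69]
```

View pics/w10c.png

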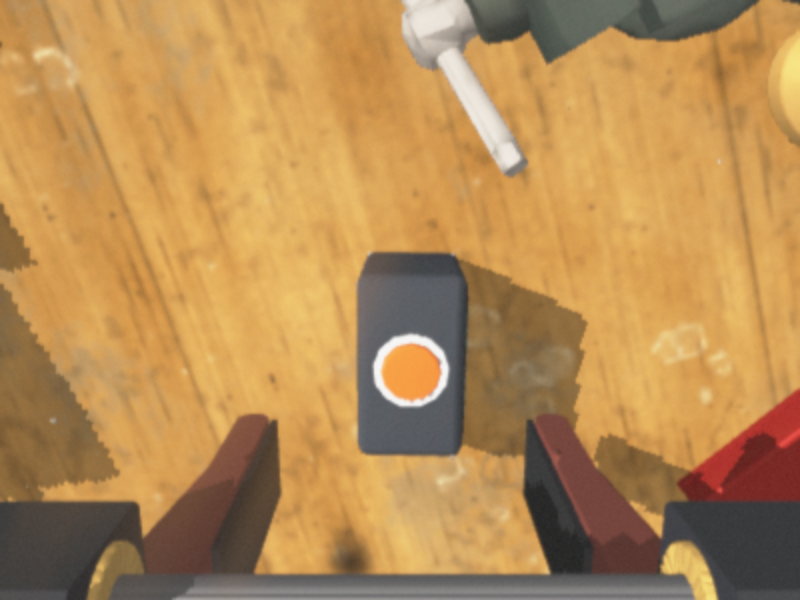

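```bash
python3 -m inch '[[[2.5,1.2,50,-0.01,0,0,68],[2.5,1.2,90,-0.01,0,0,68],[2.5,1.2,105.5,-0.01,0,0,68],[2.5,1.2,105.5,-0.01,0,0,68],[2.5,1.2,105.5,-0.01,0,0,20],[2.5,1.2,105.5,-0.01,0,0,20],[2.5,1.2,105.5,-0.01,0,0,20],[2.5,1.2,105.5,-0.01,0,0,20],[2.5,1.2,105.5,-0.01,0,0,20],[2.5,1.2,105.5,-0.01,0,0,20],[2.5,1.2,70,-0.01,0,0,20],[2.5,1.2,20,-0.01,0,0,20],[2.5,1.2,-30,-0.01,0,0,20],[2.5,1.2,-60,-0.01,0,0,20],[2.5,1.2,-60,-0.01,0,0,20],[2.5,1.2,-60,-0.01,0,0,20]]]'
python3 - <<'E'
from h import *
ob(); snap('scene','scene11.png');print(to(plate(104,0,92),PQ),plate(104,0,92))
E
```

```text
t: 43.7
ee_pos: [533.5, -253.0, 198.8]
orientation: [3.116, 0.367, -0.002]
ft_force: [0.0, 0.4, -2.6]
width: 35.8
grasp_force: 29.9
t 43.7 q [-0.46  0.42  1.74 -0.    0.97  0.88] p [ 533.5  -252.99  198.85] M [[0.973, 0.232, -0.0], [0.232, -0.973, -0.004], [-0.001, 0.004, -1.0]] F [ 0.02  0.41 -2.6 ] w 35.769796240924556 g 29.903626441955566
(array([  56.5, -278. ,   26.4]), array([-0.03, -0.37, -0.14])) [523.04  30.9  170.27]
```

```bash
python3 -m inch '[[[12,-50,0,0,-0.1,0,20],[24,-100,0,0,-0.2,-0.05,20],[36,-150,0,0,-0.3,-0.1,20],[48,-200,10,-0.03,-0.37,-0.14,20],[56,-250,20,-0.03,-0.37,-0.14,20],[56.5,-278,26,-0.03,-0.37,-0.14,20],[56.5,-278,26,-0.03,-0.37,-0.14,20],[56.5,-278,26,-0.03,-0.37,-0.14,20],[56.5,-278,26,-0.03,-0.37,-0.14,20],[56.5,-278,26,-0.03,-0.37,-0.14,20]]]'
python3 - <<'E'
from h import *
ob(); print(to(plate(100,0,34),PQ))
E
```

```text
t: 44.75
ee_pos: [524.1, 29.2, 171.3]
orientation: [2.962, 0.56, -0.558]
ft_force: [0.1, -0.0, -2.4]
width: 35.7
grasp_force: 29.9
t 44.75 q [ 0.09  0.53  1.69 -0.11  1.28  1.34] p [524.12  29.15 171.29] M [[0.867, 0.366, -0.337], [0.339, -0.93, -0.14], [-0.365, 0.007, -0.931]] F [ 0.06 -0.02 -2.35] w 35.659090967237724 g 29.903725683689117
(array([ 3.8, -2.3, 59.1]), array([ 0.01, -0.  , -0.01]))
```

```bash
python3 -m inch '[[[3.5,-2,40,0.01,0,-0.01,20],[3.5,-2,52,0.01,0,-0.01,20],[3.5,-2,56,0.01,0,-0.01,20],[3.5,-2,57,0.01,0,-0.01,20],[3.5,-2,57,0.01,0,-0.01,20],[3.5,-2,57,0.01,0,-0.01,20]]]';python3 - <<'E'
from h import *
ob(); print(to(plate(97,0,33),PQ))
o=status.get_obs();print('plate axes force',[np.dot(o['ft_force'],a) for a in(ex,by,ez)])
E
```

```text
t: 45.35
ee_pos: [508.1, 25.6, 118.1]
orientation: [2.97, 0.577, -0.56]
ft_force: [0.4, -0.2, -1.2]
width: 36.1
grasp_force: 29.9
t 45.35 q [ 0.08  0.59  1.74 -0.11  1.17  1.33] p [508.12  25.57 118.1 ] M [[0.864, 0.373, -0.339], [0.35, -0.928, -0.131], [-0.363, -0.006, -0.932]] F [ 0.38 -0.22 -1.23] w 36.11769906552665 g 29.90385264158249
(array([2.4, 0.6, 4.7]), array([-0.  , -0.01,  0.01]))
plate axes force [np.float64(-0.7083779255995806), np.float64(0.34539964133748335), np.float64(-1.0448955644098128)]
```

```bash
python3 -m inch '[[[0,0.5,1.5,0,-0.01,0.01,20],[0,0.5,2.5,0,-0.01,0.01,20],[0,0.5,3.5,0,-0.01,0.01,20],[0,0.5,3.5,0,-0.01,0.01,20]]]'; python3 -m inch '[[[1,0,0,0,0,0,20],[2,0,0,0,0,0,20],[2.5,0,0,0,0,0,20],[2.5,0,0,0,0,0,20]]]';python3 - <<'E'
from h import *
ob(); print(to(plate(97,0,33),PQ))
o=status.get_obs();print('plate axes force',[np.dot(o['ft_force'],a) for a in(ex,by,ez)])
E
```

```text
t: 45.75
ee_pos: [506.9, 24.7, 115.1]
orientation: [2.966, 0.561, -0.575]
ft_force: [-0.4, 0.5, 7.4]
width: 35.9
grasp_force: 29.9
t: 46.15
ee_pos: [508.6, 25.4, 114.4]
orientation: [2.966, 0.561, -0.576]
ft_force: [-1.0, 0.6, 10.7]
width: 35.8
grasp_force: 29.9
t 46.15 q [ 0.09  0.6   1.74 -0.11  1.17  1.35] p [508.61  25.43 114.39] M [[0.863, 0.365, -0.349], [0.339, -0.931, -0.135], [-0.374, -0.002, -0.927]] F [-1.03  0.63 10.72] w 35.80013080415005 g 29.91795301437378
(array([0.7, 0.3, 1.4]), array([-0.  ,  0.01, -0.  ]))
plate axes force [np.float64(4.632547474723007), np.float64(-0.9691598331026469), np.float64(9.697588284425015)]
```

```bash
python3 -m inch '[[[0.7,0,-0.4,0,0,0,20],[1.5,0,-0.4,0,0,0,20],[1.5,0,-0.4,0,0,0,20]]]';python3 - <<'E'
from h import *
ob(); print(to(plate(97,0,33),PQ))
o=status.get_obs();print('plate axes force',[np.dot(o['ft_force'],a) for a in(ex,by,ez)])
E
```

```text
t: 46.45
ee_pos: [510.0, 26.0, 113.8]
orientation: [2.966, 0.561, -0.576]
ft_force: [-1.7, 0.3, 7.7]
width: 36.1
grasp_force: 29.9
t 46.45 q [ 0.09  0.6   1.73 -0.11  1.18  1.35] p [510.    25.99 113.8 ] M [[0.863, 0.365, -0.349], [0.339, -0.931, -0.135], [-0.374, -0.002, -0.927]] F [-1.71  0.26  7.72] w 36.087109498804814 g 29.915627539157867
(array([-0.9,  0.3,  1.4]), array([-0.  ,  0.01, -0.  ]))
plate axes force [np.float64(4.236086063164843), np.float64(-0.8720602544623944), np.float64(6.621767565469533)]
```

```bash
python3 -m inch '[[[0,0,0,0,0,0,65],[0,0,0,0,0,0,65],[0,0,0,0,0,0,65],[0,0,0,0,0,0,65],[0,0,-30,0,0,0,68],[0,0,-70,0,0,0,68],[0,0,-120,0,0,0,68],[-20,0,-170,0,0,0,68],[-40,0,-170,0,0,0,68],[-40,0,-170,0,0,0,68],[-40,0,-170,0,0,0,68]]]';python3 - <<'E'
from h import *
ob(); snap('wrist','w12.png')
im=cv2.imread('pics/w12.png');cv2.imwrite('pics/w12c.png',cv2.resize(im[20:320,120:520],None,fx=2,fy=2))
f=lambda p:((proj('w12',p)-[120,20])*2).round(0)
for n,p in(('stopL',plate(0,-42,0)),('stopR',plate(0,42,0)),('freeL',plate(154,-42,0)),('freeR',plate(154,42,0)),('key1',plate(32,0,57)),('key2',plate(96,0,57)),('g1 fence edge',plate(0,0,54)),('g1/g2',plate(64,0,54)),('g2 end',plate(128,0,54)),('g2 sideL',plate(96,-18,54)),('g2 sideR',plate(96,18,54))):print(n,f(p))
E
```

```text
t: 47.55
ee_pos: [534.3, 35.2, 284.9]
orientation: [2.966, 0.561, -0.577]
ft_force: [0.2, -0.9, 0.3]
width: 59.7
grasp_force: 0.0
t 47.55 q [ 0.1   0.42  1.58 -0.1   1.51  1.32] p [534.29  35.21 284.93] M [[0.863, 0.364, -0.35], [0.339, -0.931, -0.134], [-0.374, -0.003, -0.927]] F [ 0.21 -0.9   0.29] w 59.739559846989444 g 0.0
stopL [309.  77.]
stopR [501.  76.]
freeL [321. 416.]
freeR [490. 415.]
key1 [405. 141.]
key2 [405. 313.]
g1 fence edge [405.  49.]
g1/g2 [405. 229.]
g2 end [406. 389.]
g2 sideL [361. 312.]
g2 sideR [450. 312.]
```

View pics/w12c.png

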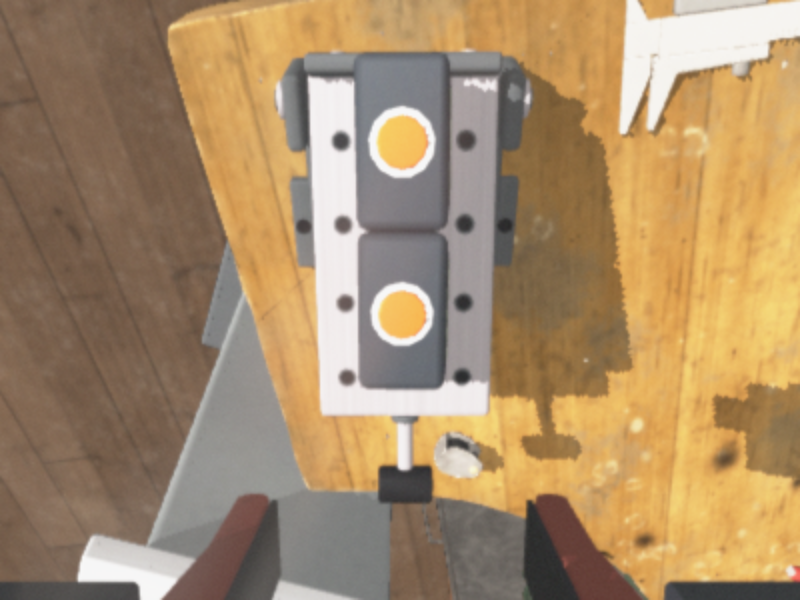

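Both gauges sit square on the middle of the plate. The first is against the fence and the second touches it (keys at about (402,142) and (402,314), predicted (405,141) and (405,313)), and the plate angle matches the stack. The robot is clear, so I'm handing in.

```bash
python3 -c "
from workcell import ctrl
print(ctrl.close_job())"
```

```text
the job is handed in; nothing more can be done
None
```

The job is handed in (the system gave no verdict): the three blocks (48 mm) are stacked with the plate resting on them, only two gauges were there, both keys snapped on so the repair tray stays empty, and both stand square on the plate's middle, the first against the fence and the second touching it.

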